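Pack away the washed slicer set

TASK

Put the washed slicer set away: slide the lock bar of the storage case back out of the way, press every insert on the worktop fully home in the recess of its own length, then slide the lock bar fully over to lock them in. Hang every small draining basket by its handle on the stand, one to a hook, and leave the other kitchen things where they are.

Things in the scene. Friction and masses are not known exactly. Their poses are not given: they have to be found in the camera images.
- case: Fixed slicer storage case, white block 150 (x) x 256 (y) x 24 mm high. Origin: centre of its underside; x points to the side with the lock bar. Three rectangular recesses 14 mm deep, 78 mm apart along y, long sides along x, each 3 mm longer and wider in all than its insert; their ends by the lock bar are in line.
- lock (a joint): Grey lock bar sliding along the case's y on top of its +x side (friction about 2 N). 0 m: unlocked, its three teeth (15 mm wide, 8 mm over the insert ends, 4 mm above the case's top) stand in the gaps beside the recesses. 0.036 m (moved to the case's +y): locked, teeth over the recess ends; inserts can then not go in or out.
- lock_grip (a point): Centre of the top of the lock bar's upright grip block, 24 (x) x 20 (y) x 32 mm high, its top 66 mm above the worktop; moves with the bar. Take it across its 20 mm (along the case's y) and slide, or push it from the side.
- stand: Fixed drip stand: wooden foot 130 x 240 x 12 mm, 16 mm steel post at x = +50 mm, cross bar along y at 170 mm height, and two hooks (rod 10 mm) from the cross bar towards the stand's -x. Origin: centre of the underside. Each hook has its low point at x = 0, y = +-82 mm, and an upturned tip at x = -32 mm, its top 192 mm up.
- hook_left (a point): Resting point of the hook on the stand's +y side: top of the rod at its low point, 164 mm above the worktop. Axes as the stand: the hook's tip points to -x.
- hook_right (a point): Resting point of the hook on the stand's -y side, otherwise the same.
- insert_long: Slicer insert: white plastic plate 100 (x) x 54 (y) x 14 mm thick with narrow steel strips on top and a grey upright grip rib in the middle, 34 (x) x 14 (y) mm, its top 46 mm above the plate's underside. 90 g. Origin: centre of the underside; x along the 100 mm. May be put in either way round. May be absent.
- recess_long (a point): Centre of the floor of the 103 x 57 mm recess (right-hand one seen from the case's -x side; 14 mm below the case's top, 10 mm above the worktop); axes as the case.
- insert_mid: Slicer insert: white plastic plate 84 (x) x 54 (y) x 14 mm thick with narrow steel strips on top and a grey upright grip rib in the middle, 34 (x) x 14 (y) mm, its top 46 mm above the plate's underside. 90 g. Origin: centre of the underside; x along the 84 mm. May be put in either way round. May be absent.
- recess_mid (a point): Centre of the floor of the 87 x 57 mm recess (middle one seen from the case's -x side; 14 mm below the case's top, 10 mm above the worktop); axes as the case.
- insert_short: Slicer insert: white plastic plate 68 (x) x 54 (y) x 14 mm thick with narrow steel strips on top and a grey upright grip rib in the middle, 34 (x) x 14 (y) mm, its top 46 mm above the plate's underside. 90 g. Origin: centre of the underside; x along the 68 mm. May be put in either way round. May be absent.
- recess_short (a point): Centre of the floor of the 71 x 57 mm recess (left-hand one seen from the case's -x side; 14 mm below the case's top, 10 mm above the worktop); axes as the case.
- basket_a: White draining basket, 70 (x) x 80 (y) x 50 mm high, open on top, 160 g, with a steel arch handle (rod 8 mm) in its y-z plane: legs at y = +-38 mm up to 106 mm, peak in the middle; on the peak a wooden grip block 24 x 24 x 36 mm, its top 156 mm up. Origin: centre of the underside. A hook goes under the arch along x. Both baskets are alike. May be absent.
- basket_a_arch (a point): Underside of the arch at its peak, 112 mm above the basket's underside; this is what rests on a hook.
- basket_b: White draining basket, 70 (x) x 80 (y) x 50 mm high, open on top, 160 g, with a steel arch handle (rod 8 mm) in its y-z plane: legs at y = +-38 mm up to 106 mm, peak in the middle; on the peak a wooden grip block 24 x 24 x 36 mm, its top 156 mm up. Origin: centre of the underside. A hook goes under the arch along x. Both baskets are alike. May be absent.
- basket_b_arch (a point): Underside of the arch at its peak, 112 mm above the basket's underside; this is what rests on a hook.
- jam_jar: Jam jar, 62 mm wide, 85 mm high; bystander. Origin: underside.
- jar_lid: Loose steel jar lid, 68 mm wide, 12 mm high, lying on the worktop; bystander. Origin: underside.
- spoon: Spoon 160 mm long lying on the worktop; bystander.
- canister: Steel canister, 80 mm wide, 130 mm high; bystander. Origin: underside.
- biscuit_box: Cardboard box 80 x 160 x 35 mm; bystander. Origin: underside.
There are look-alikes about, which are no part of the job. Leave any green look-alike of the insert_short alone. What is shaped like the basket_b but purple is not meant.

How it is judged:
By the outcome, as a careful person would: the job done as asked, in the order asked, and still so for the second after the job is handed in, with the robot touching nothing.
Of insert_long, insert_mid, insert_short only 2 to 3 are there at a start; the rules pass over those that are not, and their reading is None.
Of basket_a, basket_b only 1 to 2 are there at a start; the rules pass over those that are not, and their reading is None.
At some moment in a run one of insert_long, insert_mid, insert_short may be knocked a few centimetres aside while the robot is not near it.
It also fails if it takes over 210 s, if anything falls off the work surface, if the arm or the gripper's body presses on something with over 40 N, if the wrist force passes 120 N, or if a joint passes its speed limit or range.

ROBOT

A 6-joint arm with a two-finger parallel gripper is mounted at the origin on the work surface. World frame = base frame: x ahead of the robot, y to its left, z up, the work surface at z = 0. Lengths are in m, angles in rad, forces in N, time in s.
With the tool pointing down it reaches from about 0.2 to 0.875 m from the base axis. Payload 3.4 kg.
Tool frame: the origin (TCP) lies at the very end of the fingers, on their centre line; the grasp point (between the pads) lies 19 mm behind it; z points along the fingers, y is the line along which they close (so a half turn about z gives the same grasp; the last joint's range is limited). The gripper opens to 94 mm and grips with 3 to 60 N. Pads are 16 mm wide; open, the fingers measure 119 mm over their backs; the gripper's body (75 mm by 177 mm) begins 78 mm behind the grasp point.
Start: joints at [-0.121, 0.276, 1.505, -0, 1.361, -0.121], TCP at [0.575, -0, 0.167] pointing down, gripper open.
Joint ranges: [-2.89, 2.89], [-0.75, 2.08], [0.22, 2.7], [-1.18, 4.32], [0.11, 2.71], [-2.7, 2.7]. Speed limits (rad/s): [2.57, 2.57, 3.14, 3.14, 3.14, 3.14].

INTERFACE

Orientations are given as a 3x3 rotation matrix whose columns are the frame's x, y, z axes.
In Python, from plant import env, optics, workorder gives the robot as it stands.
- The arm moves only by the shell command python3 -m handwheel 'ROWS' [FORCE]. ROWS is JSON, a list that holds one entry, the list of rows, each a list of 7 numbers: the opening, from 0 (shut) to 1 (fully open), then the shift along the tool's x, y, z normalised to -1 to 1, where 1 is 250 mm, then the turn, a rotation vector about the tool's x, y, z normalised to -1 to 1, where 1 is 45 degrees. In form: [[[grip, tx, ty, tz, wx, wy, wz], ...]]. A call has 1 to 12 rows; each row is the pose to reach, as a shift and turn from the pose commanded when the call began, along the tool's axes at that moment; what a row does not reach only later rows make up. A row lasts 1/10 s, in which the tool goes at most 50 mm and 8.59 degrees, less where a joint would pass 70% of its speed; a pose out of reach is approached as far as the arm can. A call with a number of a shift or a turn outside -1 to 1 is refused whole. A call with a gripper value outside its range is refused whole. The fingers move at their own pace and stop on an object; FORCE is the grip in N (left out, the last holds). Time passes only in rows, so rows that repeat a pose let the fingers close. It gives the time, the measured TCP pose, the force, the opening and the grip force at its end, in the units of the state.
- env.get_obs(): the state, without advancing time (a new reading comes with each control period).
- optics.capture(name): name is "scene" or "side" or "wrist"; returns the picture (400x640x3 uint8, blue, green, red); there is no depth.
- optics.camera_info(name): a dict with "vfov" (degrees; the focal length in pixels is half the picture's height over the tangent of half this angle, whatever the lens; pixels are square), "cx", "cy" (the principal point, pixels), "k1" (the pictures are not rectified: a ray, as slopes to the right and down, at radius r is drawn at 1 + k1 r^2 times it, then the intrinsics apply), "R" (3x3) and "t" (3): a world point X has camera coordinates R X + t; the wrist camera has in their place "mount" (4x4, takes a point from camera to tool coordinates, whose origin is the TCP and whose axes are the flange's). Camera axes: x right, y down, z forward; pixel columns grow to the right and rows downward; lengths in m; the calibration is good to about 2 mm. A picture is of the moment at which its call begins: read the wrist's pose just before it. camera_info takes no time and is no camera call.
- workorder.hand_in(): hands the job in; it is judged then, once.
The state is a dict: "time_s": time; "qpos": joint angles; "dq": joint speeds; "effort": joint torques, N m; "position": TCP position; "tcp_rot": TCP orientation; "wrist_force": force on the tool from outside, world axes, zero at the start; "moment": the same for the moment, N m; "finger_gap": finger opening in m; "grasp_force": force on a finger pad.
Only numpy, scipy, OpenCV 4.12 (cv2) and the standard library are available. Lean on these libraries where they do the work, as an engineer would, in place of code of your own. Each camera call takes 0.05 s, during which the arm holds its last target. There are 200 camera calls.

## Working session

There is one attempt and no reset: what is moved stays moved. The work goes in short steps, Python scripts to look and compute and a shell command to move; the robot and the scene stay as the last step left them, time stands still between calls to the robot, and variables do not carry over. Pictures are saved under pics/ and viewed, at most 14 in all, crops included, and the job is handed in when it is done.

```bash
ls; mkdir -p pics; python3 - <<'E'
from plant import env,optics,workorder
import cv2
o=env.get_obs();print(o)
for n in("scene","side","wrist"):
    print(n,optics.camera_info(n)); cv2.imwrite(f"pics/{n}0.png",optics.capture(n))
E
```

```text
pics
{'time_s': 0.0, 'qpos': array([-1.20990101e-01,  2.76583108e-01,  1.50611324e+00, -1.25429611e-06,
        1.36067489e+00, -1.21025741e-01]), 'dq': array([-0.00090959, -0.00025295, -0.00113042,  0.00041778,  0.00023228,
       -0.00023935]), 'effort': array([ 1.66144628e-04, -4.04588020e+01, -2.37234324e+01,  7.02253589e-02,
        3.46444664e-02, -1.77189750e-04]), 'position': array([5.74375903e-01, 7.56532090e-05, 1.66219502e-01]), 'tcp_rot': array([[-3.57143216e-05,  9.99998440e-01, -1.76573035e-03],
       [ 9.99999977e-01,  3.60912699e-05,  2.13448736e-04],
       [ 2.13512130e-04, -1.76572269e-03, -9.99998418e-01]]), 'wrist_force': array([-0.0932376 , -0.77392657,  0.18709024]), 'moment': array([-0.0282074 ,  0.00151966,  0.00206955]), 'grasp_force': 0.0, 'finger_gap': 0.09406719953510617}
scene {'vfov': 45.97633789594494, 'cx': 322.51043440440867, 'cy': 194.39309992207149, 'k1': -0.05685676007767936, 'R': array([[ 0.56853704,  0.82265703,  0.0010266 ],
       [ 0.50507081, -0.34806811, -0.78977976],
       [-0.64936054,  0.44953755, -0.61338967]]), 't': array([-0.33463081, -0.22203146,  1.63728852])}
side {'vfov': 47.204831222795406, 'cx': 321.01199635279914, 'cy': 200.75760838786638, 'k1': 0.02460488284574668, 'R': array([[-0.81120351, -0.58468897,  0.00936315],
       [-0.33189454,  0.4471729 , -0.83059161],
       [ 0.4814508 , -0.67688641, -0.5568033 ]]), 't': array([0.47489336, 0.31370693, 1.18959094])}
wrist {'vfov': 70.79168175702576, 'cx': 322.35515593879467, 'cy': 206.6793898176156, 'k1': -0.0478218170788593, 'mount': array([[-7.01432205e-05, -9.63123533e-01, -2.69059577e-01,
         7.82691098e-02],
       [ 9.99999992e-01, -3.92808184e-05, -1.20088420e-04,
        -1.11666502e-03],
       [ 1.05091102e-04, -2.69059583e-01,  9.63123528e-01,
        -2.17651901e-01],
       [ 0.00000000e+00,  0.00000000e+00,  0.00000000e+00,
         1.00000000e+00]])}
```

View pics/scene0.png

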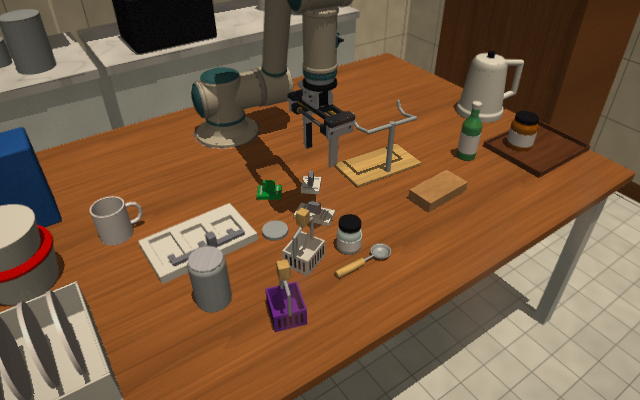

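View pics/side0.png

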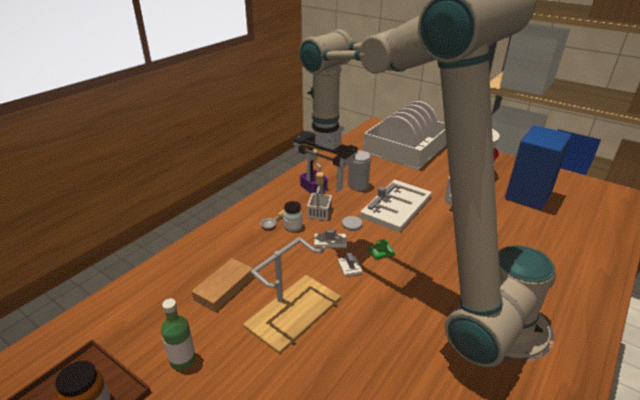

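Scene: case (200,240), green look-alike insert (268,190), small white insert (311,183), larger white insert (317,213) behind the white basket (305,250), purple basket (287,305), stand (380,150). In the side view, the inserts are at (349,265) and (330,239), and the white basket is at (319,205).

```bash
cat > h.py <<'E'
import numpy as np, cv2
from plant import env, optics
from scipy.optimize import least_squares
def cam(n, o=None):
    c=optics.camera_info(n); f=200/np.tan(np.radians(c["vfov"])/2)
    if n=="wrist":
        o=o or env.get_obs(); M=np.array(c["mount"]); R0=np.array(o["tcp_rot"]); p=np.array(o["position"])
        Rc=R0@M[:3,:3]; C=R0@M[:3,3]+p; R=Rc.T; t=-R@C
    else: R=np.array(c["R"]); t=np.array(c["t"])
    return dict(f=f,cx=c["cx"],cy=c["cy"],k=c["k1"],R=R,t=t)
def proj(c,X):
    Y=np.atleast_2d(X)@c["R"].T+c["t"]; s=Y[:,:2]/Y[:,2:]; s=s*(1+c["k"]*(s**2).sum(1,keepdims=True))
    return s*c["f"]+[c["cx"],c["cy"]]
def ray(c,uv):
    d=(np.array(uv,float)-[c["cx"],c["cy"]])/c["f"]; s=d.copy()
    for _ in range(20): s=d/(1+c["k"]*(s@s))
    return -c["R"].T@c["t"], c["R"].T@np.array([s[0],s[1],1.])
def onz(c,uv,z):
    C,d=ray(c,uv); return (C+d*(z-C[2])/d[2]).round(4)
def tri(obs):  # [(cam,uv),...]
    A=np.zeros((3,3));b=np.zeros(3)
    for c,uv in obs:
        C,d=ray(c,uv); d/=np.linalg.norm(d); P=np.eye(3)-np.outer(d,d); A+=P;b+=P@C
    X=np.linalg.solve(A,b); e=max(np.linalg.norm(proj(c,X)[0]-uv) for c,uv in obs)
    return X.round(4), round(e,2)
def snap(n,name):
    import pickle
    o=env.get_obs(); im=optics.capture(n); cv2.imwrite(f"pics/{name}.png",im); pickle.dump(cam(n,o),open(f"pics/{name}.pkl","wb")); return im
def load(name):
    import pickle; return pickle.load(open(f"pics/{name}.pkl","rb"))
E
python3 - <<'E'
from h import *
s=cam("scene");d=cam("side")
for n,a,b in [("ins_small",(311,184),(349,266)),("ins_big",(317,214),(330,240)),("green",(268,191),(383,249)),("basketgrip",(302,216),(320,180)),("case",(198,241),(398,204)),("stand",(378,163),(293,312)),("purplegrip",(284,270),(312,168)),("lid",(275,230),(352,222)),("jar",(349,222),(292,206)),("canister",(206,258),(359,157))]:
    print(n,tri([(s,a),(d,b)]))
E
```

```text
ins_small (array([0.4359, 0.0653, 0.0071]), np.float64(0.21))
ins_big (array([0.5536, 0.0017, 0.0064]), np.float64(1.39))
green (array([ 0.3936, -0.0575,  0.0093]), np.float64(0.73))
basketgrip (array([ 0.6696, -0.1112,  0.1334]), np.float64(0.61))
case (array([ 0.4733, -0.306 ,  0.0086]), np.float64(1.02))
stand (array([0.4591, 0.3006, 0.0041]), np.float64(0.12))
purplegrip (array([ 0.769 , -0.2121,  0.1013]), np.float64(4.25))
lid (array([ 0.5475, -0.1228,  0.0067]), np.float64(0.45))
jar (array([0.6986, 0.0028, 0.0799]), np.float64(0.45))
canister (array([ 0.6603, -0.3426,  0.1229]), np.float64(1.12))
```

```bash
python3 -m handwheel '[[[1,0,-0.2,-0.2,0,0,0],[1,0,-0.4,-0.4,0,0,0],[1,0,-0.5,-0.6,0,0,0],[1,0,-0.5,-0.8,0,0,0],[1,0,-0.5,-0.9,0,0,0],[1,0,-0.5,-0.9,0,0,0],[1,0,-0.5,-0.9,0,0,0]]]'; python3 -c "
from h import *
snap('wrist','w1');print(env.get_obs()['position'])"
```

```text
time_s: 0.85
position: [0.4508, -0.0002, 0.395]
tcp_rot: [[0.0, 1.0, 0.006], [1.0, -0.0, -0.001], [-0.001, 0.006, -1.0]]
wrist_force: [0.3, 0.5, -0.8]
finger_gap: 0.0941
grasp_force: 0.0
[ 4.50245392e-01 -5.10362996e-05  3.92625157e-01]
```

View pics/w1.png

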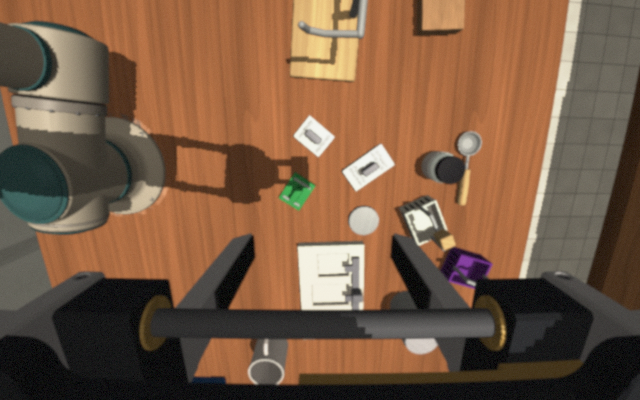

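Inserts at (314,136) small and (368,167) large, green (297,190), case (331,277), basket (424,220) with grip (447,241), purple (467,265), stand foot (325,40), hook (335,30). Taking closer views.

```bash
python3 -m handwheel '[[[1,-0.2,0.2,0.2,0,0,0],[1,-0.2,0.2,0.4,0,0,0],[1,-0.2,0.2,0.57,0,0,0],[1,-0.2,0.2,0.57,0,0,0],[1,-0.2,0.2,0.57,0,0,0]]]'; python3 -c "
from h import *
snap('wrist','w2');print(env.get_obs()['position'])"
python3 -m handwheel '[[[1,-0.2,-0.06,0,0,0,0],[1,-0.4,-0.12,0,0,0,0],[1,-0.6,-0.12,0,0,0,0],[1,-0.8,-0.12,0,0,0,0],[1,-1,-0.12,0,0,0,0],[1,-1,-0.12,0,0,0,0],[1,-1,-0.12,0,0,0,0]]]'; python3 -c "
from h import *
snap('wrist','w3');print(env.get_obs()['position'])"
python3 -m handwheel '[[[1,-0.2,0,0,0,0,0],[1,-0.35,0,0,0,0,0],[1,-0.35,0,0,0,0,0],[1,-0.35,0,0,0,0,0]]]'; python3 - <<'E'
from h import *
snap('wrist','w4');print(env.get_obs()['position'])
a=cv2.imread('pics/w2.png');b=cv2.imread('pics/w4.png')
cv2.imwrite('pics/m1.png',np.vstack([a[:290],b[:290]]))
E
```

```text
time_s: 1.4
position: [0.4966, -0.0495, 0.2435]
tcp_rot: [[0.001, 1.0, -0.012], [1.0, -0.001, 0.003], [0.003, -0.012, -1.0]]
wrist_force: [1.0, -0.1, 1.3]
finger_gap: 0.0938
grasp_force: 0.0
[ 0.49824681 -0.04964095  0.24640864]
time_s: 2.15
position: [0.4703, -0.3012, 0.2501]
tcp_rot: [[0.002, 1.0, 0.001], [1.0, -0.002, -0.0], [-0.0, 0.001, -1.0]]
wrist_force: [0.0, -0.8, 1.4]
finger_gap: 0.0938
grasp_force: 0.0
[ 0.47029932 -0.29975519  0.25021705]
time_s: 2.6
position: [0.4705, -0.3859, 0.2499]
tcp_rot: [[-0.001, 1.0, 0.0], [1.0, 0.001, 0.001], [0.001, 0.0, -1.0]]
wrist_force: [-0.1, 0.2, 0.9]
finger_gap: 0.0941
grasp_force: 0.0
[ 0.47047499 -0.38533552  0.25006841]
```

View pics/m1.png

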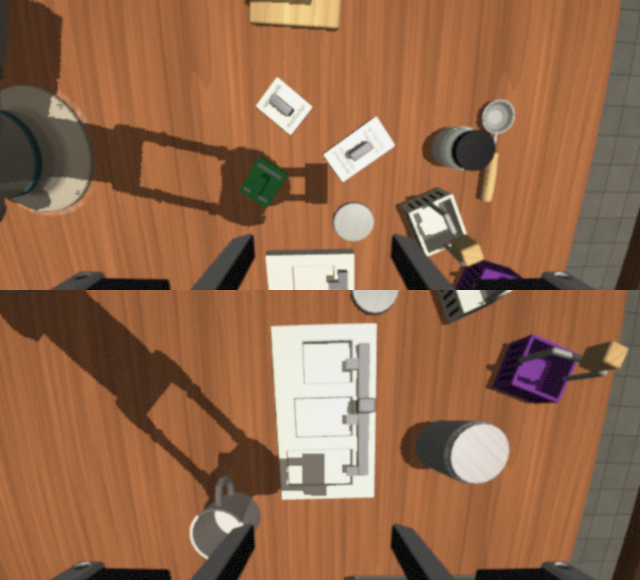

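```bash
cat >> h.py <<'E'
def whitemask(im,vmin=110,smax=60):
    hsv=cv2.cvtColor(im,cv2.COLOR_BGR2HSV); return ((hsv[...,1]<smax)&(hsv[...,2]>vmin)).astype(np.uint8)*255
def blob(im,uv,**k):
    m=whitemask(im,**k); m=cv2.morphologyEx(m,cv2.MORPH_CLOSE,np.ones((3,3))); n,l=cv2.connectedComponents(m)
    cs,_=cv2.findContours((l==l[uv[1],uv[0]]).astype(np.uint8),cv2.RETR_EXTERNAL,cv2.CHAIN_APPROX_NONE)
    return cv2.convexHull(max(cs,key=cv2.contourArea))[:,0,:].astype(np.float32)
def box(x,y,yaw,z,L,W,H):
    c,s=np.cos(yaw),np.sin(yaw)
    return np.array([[x+c*a*L/2-s*b*W/2,y+s*a*L/2+c*b*W/2,z+h] for a in(-1,1) for b in(-1,1) for h in(0,H)])
def rast(h): 
    m=np.zeros((1600,2560),np.uint8); cv2.fillConvexPoly(m,np.round((h+.5)*4*16-8).astype(np.int32),1,shift=4); return m
def fitbox(views,x0,dims,z=None):  # views [(cam,hull)]; fits x,y,yaw(,z)
    ms=[rast(h) for _,h in views]
    from scipy.optimize import minimize
    def cost(p):
        e=0
        zz=p[3]/1 if z is None else z
        for (c,_),m in zip(views,ms):
            q=cv2.convexHull(proj(c,box(p[0],p[1],p[2],zz,*dims)).astype(np.float32))[:,0,:]
            r=rast(q); e+=(r^m).sum()/m.sum()
        return e/len(views)
    p=list(x0)+([0.] if z is None else []); st=np.array([.006,.006,.08]+([.006] if z is None else []))
    sim=np.array([p]+[np.array(p)+np.eye(len(p))[i]*st[i] for i in range(len(p))])
    r=minimize(cost,p,method="Nelder-Mead",options=dict(initial_simplex=sim,xatol=1e-4,fatol=1e-4,maxiter=150)); return r.x.round(4),round(r.fun,4)
E
python3 - <<'E'
from h import *
ims={n:cv2.imread(f'pics/{n}.png') for n in('w1','w2','w3','w4')}; C={n:load(n) for n in ims}
def uvof(n,X): return tuple(np.round(proj(C[n],X)[0]).astype(int))
for nm,pt,yaw in [("small",(284,108-0),-0.75),("big",(360,150),0.6)]:
    X=onz(C['w2'],pt,.02)
    # off-rib point: use a spot on white
    hs=[]
    for n in('w1','w2'):
        c=uvof(n,X); m=whitemask(ims[n]); ys,xs=np.nonzero(m[c[1]-12:c[1]+12,c[0]-12:c[0]+12]); 
        i=np.argmax(np.abs(ys-12)+np.abs(xs-12)<9); h=blob(ims[n],(int(xs[i]+c[0]-12),int(ys[i]+c[1]-12))); hs.append((C[n],h))
        print(nm,n,c,cv2.contourArea(h))
    for L in(.1,.084,.068):
        print(L,fitbox(hs,[X[0],X[1],yaw],(L,.054,.014)),fitbox(hs[1:],[X[0],X[1],yaw],(L,.054,.014),z=0))
h=blob(ims['w4'],(283,100),vmin=130); print(h.min(0),h.max(0),cv2.contourArea(h))
print("case",fitbox([(C['w4'],h)],[.47,-.3,0],(.15,.256,.024),z=0),fitbox([(C['w4'],h)],[.47,-.3,0],(.15,.256,.024)))
cr=cv2.resize(ims['w4'][20:220,255:395],None,fx=3,fy=3,interpolation=cv2.INTER_CUBIC); cv2.imwrite('pics/c1.png',cr[:600])
E
```

```text
small w1 (np.int64(314), np.int64(138)) 874.5
small w2 (np.int64(284), np.int64(108)) 1663.5
0.1 (array([ 0.4249,  0.0649, -0.6631, -0.1045]), np.float64(0.3483)) (array([ 0.4463,  0.052 , -0.6909]), np.float64(0.4594))
0.084 (array([ 0.4356,  0.0603, -0.6995, -0.0126]), np.float64(0.2278)) (array([ 0.4364,  0.0602, -0.6874]), np.float64(0.2507))
0.068 (array([ 0.4341,  0.0622, -0.6968,  0.0008]), np.float64(0.0253)) (array([ 0.434 ,  0.0622, -0.6985]), np.float64(0.0242))
big w1 (np.int64(369), np.int64(168)) 1226.5
big w2 (np.int64(360), np.int64(150)) 2282.0
0.1 (array([ 0.5491, -0.0031,  0.6224,  0.0018]), np.float64(0.0173)) (array([ 0.5494, -0.0032,  0.6221]), np.float64(0.0132))
0.084 (array([ 0.5504, -0.0016,  0.6179,  0.0048]), np.float64(0.1533)) (array([ 0.551 , -0.002 ,  0.6244]), np.float64(0.1577))
0.068 (array([ 0.5504, -0.0019,  0.6212,  0.0035]), np.float64(0.3122)) (array([ 5.527e-01, -6.000e-04,  6.295e-01]), np.float64(0.3166))
[271.  33.] [376. 208.] 17230.5
case (array([ 0.474 , -0.3045,  0.0257]), np.float64(0.0119)) (array([ 0.4738, -0.3048,  0.0267,  0.0016]), np.float64(0.0087))
```

View pics/c1.png

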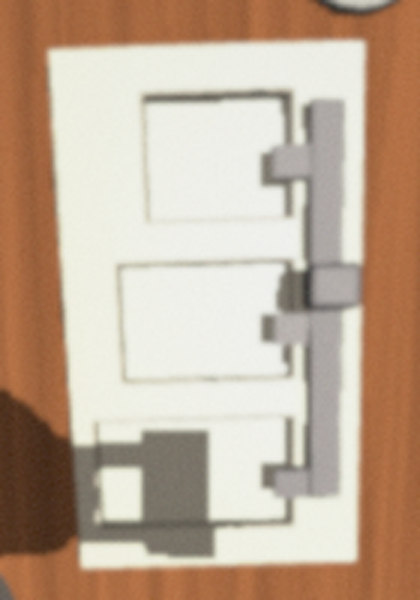

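Insert pick: white insert w2 (360,150) fits 100×54 (residual 1.3%) → insert_long; white w2 (284,108) fits 68×54 → insert_short; green (264,180) is the look-alike to be left; no mid insert. The crop shows the lock grip at crop (335,285), with its teeth over the recesses (locked).

```bash
python3 - <<'E'
from h import *
c=load('w4'); f=lambda u,v:(255+(u+.5)/3-.5,20+(v+.5)/3-.5)
K=np.array([.474,-.3047]); a=.0262; R=np.array([[np.cos(a),-np.sin(a)],[np.sin(a),np.cos(a)]])
for n,pts in dict(short=[(143,95),(292,91),(148,221),(292,217)],mid=[(118,265),(292,260),(123,381),(292,376)],long=[(95,422),(292,416),(98,524),(292,523)]).items():
    for p in pts:
        X=onz(c,f(*p),.024); print(n,p,X[:2],(R.T@(X[:2]-K)*1000).round(1))
for n,p,z in [("griptop",(336,283),.066),("gripTL",(312,263),.066),("gripBR",(361,305),.066)]:
    X=onz(c,f(*p),z); print(n,X,(R.T@(X[:2]-K)*1000).round(1))
for p in [(276,146),(276,182),(265,316),(266,342)]:
    X=onz(c,f(*p),.03); print("tooth",(R.T@(X[:2]-K)*1000).round(1))
s=cam("scene");d=cam("side"); w=load('w4'); w2=load('w2');w1=load('w1')
print("grip pred scene",proj(s,[.53,-.30,.066]))
print("basket grip",tri([(w1,(447,241)),(w2,(470,254)),(s,(302,216)),(d,(320,180))]))
E
```

```text
short (143, 95) [ 0.4404 -0.1995] [-30.8 106. ]
short (292, 91) [ 0.5118 -0.1976] [ 40.6 106.1]
short (148, 221) [ 0.4421 -0.2569] [-30.6  48.6]
short (292, 217) [ 0.5132 -0.2549] [40.5 48.8]
mid (118, 265) [ 0.4268 -0.2777] [-46.5  28.2]
mid (292, 260) [ 0.5137 -0.2752] [40.5 28.4]
mid (123, 381) [ 0.428  -0.3348] [-46.8 -28.9]
mid (292, 376) [ 0.5152 -0.3322] [ 40.5 -28.6]
long (95, 422) [ 0.4129 -0.3559] [-62.4 -49.6]
long (292, 416) [ 0.5157 -0.3527] [ 40.4 -49.1]
long (98, 524) [ 0.4128 -0.4105] [ -64.  -104.2]
long (292, 523) [ 0.5173 -0.4099] [  40.5 -106.3]
griptop [ 0.5298 -0.2882  0.066 ] [56.2 15. ]
gripTL [ 0.5186 -0.2795  0.066 ] [45.2 24. ]
gripBR [ 0.5416 -0.2978  0.066 ] [67.8  5.1]
tooth [32.2 80.5]
tooth [32.2 64.3]
tooth [26.4  1.6]
tooth [ 26.7 -11.1]
grip pred scene [[204.87439576 235.53992127]]
basket grip (array([ 0.6769, -0.1181,  0.1375]), np.float64(4.2))
```

```bash
python3 -m handwheel '[[[0,0.2,0.1,0,0,0,0],[0,0.4,0.2,0.2,0,0,0],[0,0.52,0.238,0.3,0,0,0],[0,0.52,0.238,0.4,0,0,0],[0,0.52,0.238,0.55,0,0,0],[0,0.52,0.238,0.7,0,0,0],[0,0.52,0.238,0.82,0,0,0],[0,0.52,0.238,0.82,0,0,0],[0,0.52,0.238,0.82,0,0,0]]]' 10; python3 -m handwheel '[[[0,-0.04,0,0,0,0,0],[0,-0.08,0,0,0,0,0],[0,-0.12,0.002,0,0,0,0],[0,-0.16,0.003,0,0,0,0],[0,-0.16,0.003,0,0,0,0]]]'
```

```text
time_s: 3.55
position: [0.5299, -0.2562, 0.0456]
tcp_rot: [[-0.002, 1.0, 0.001], [1.0, 0.002, 0.0], [0.0, 0.001, -1.0]]
wrist_force: [-0.4, 0.6, -0.7]
finger_gap: 0.0258
grasp_force: 0.0
time_s: 4.05
position: [0.5306, -0.2998, 0.0449]
tcp_rot: [[0.002, 1.0, 0.001], [1.0, -0.002, -0.001], [-0.001, 0.001, -1.0]]
wrist_force: [-1.1, 0.1, 0.3]
finger_gap: 0.0007
grasp_force: 0.0
```

```bash
python3 -m handwheel '[[[0,-0.012,0.0,0,0,0,0],[0,-0.024,0.0,0,0,0,0],[0,-0.024,0,0,0,0,0]]]';python3 -m handwheel '[[[0,-0.012,0.0,0,0,0,0],[0,-0.024,0.0,0,0,0,0],[0,-0.024,0,0,0,0,0]]]'
```

```text
time_s: 4.35
position: [0.5303, -0.3037, 0.0445]
tcp_rot: [[0.0, 1.0, -0.0], [1.0, -0.0, 0.0], [0.0, -0.0, -1.0]]
wrist_force: [0.1, 0.5, -0.2]
finger_gap: 0.0006
grasp_force: 0.0
time_s: 4.65
position: [0.5304, -0.3099, 0.0446]
tcp_rot: [[0.0, 1.0, 0.0], [1.0, -0.0, -0.0], [-0.0, 0.0, -1.0]]
wrist_force: [0.6, -0.5, 0.2]
finger_gap: 0.0004
grasp_force: 0.0
```

```bash
python3 -m handwheel '[[[0,-0.012,0.0,0,0,0,0],[0,-0.024,0.0,0,0,0,0],[0,-0.024,0,0,0,0,0]]]';python3 - <<'E'
from h import *
s=snap('scene','s2'); print(s.shape); cv2.imwrite('pics/s2c.png',cv2.resize(s[180:300,120:280],None,fx=4,fy=4,interpolation=cv2.INTER_CUBIC))
E
```

```text
time_s: 4.95
position: [0.5304, -0.316, 0.0446]
tcp_rot: [[0.0, 1.0, 0.0], [1.0, -0.0, -0.0], [-0.0, 0.0, -1.0]]
wrist_force: [0.7, 0.7, 0.3]
finger_gap: 0.0005
grasp_force: 0.0
(400, 640, 3)
```

View pics/s2c.png

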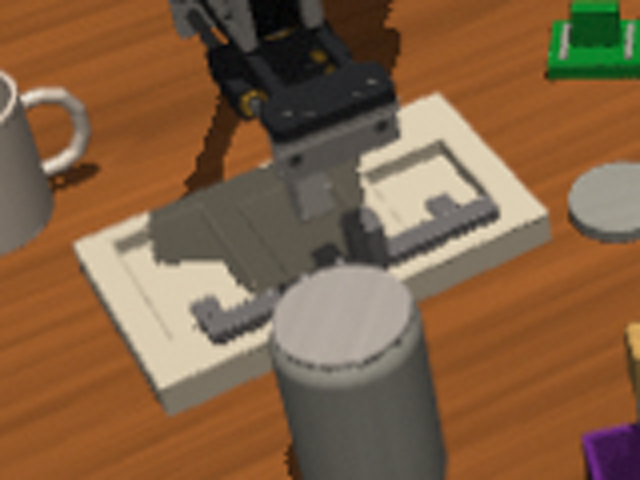

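```bash
python3 - <<'E'
from h import *
s=cam("scene"); o=env.get_obs(); P=o["position"]; print(P)
f=lambda X:((proj(s,X)-[120,180])*4).round(0)
print("tcp",f(P),"grip pred",f([.5298,-.2882,.066]),f([.531,-.319,.066]), "base",f([.5298,-.2882,.034]))
E
```

```text
[ 0.53029873 -0.31576138  0.04457963]
tcp [[321. 259.]] grip pred [[358. 214.]] [[310. 235.]] base [[365. 253.]]
```

```bash
python3 - <<'E'
from h import *
d=cam("side"); P=env.get_obs()["position"]
b=snap('side','d2'); w=snap('wrist','w5'); s=cv2.imread('pics/s2.png'); s0=cv2.imread('pics/scene0.png')
print(proj(d,P),proj(cam('wrist'),P), proj(d,[.5298,-.2882,.066]),proj(cam('wrist'),[.5298,-.2882,.066]))
z=lambda i,r,c:cv2.resize(i[r:r+75,c:c+100],(400,300),interpolation=cv2.INTER_CUBIC)
cv2.imwrite('pics/m2.png',np.vstack([np.hstack([z(s,195,155),z(s0,195,155)]),np.hstack([z(b,155,345),cv2.resize(w,(400,300))])]))
E
```

```text
[[385.4117353  189.39880416]] [[323.82562992 227.52503873]] [[382.21650034 187.66640002]] [[323.3276866  201.55227573]]
```

View pics/m2.png

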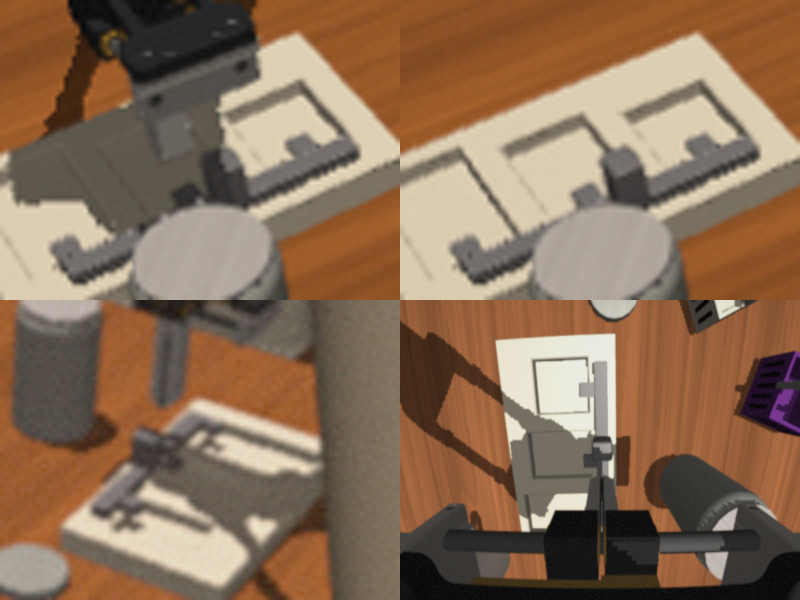

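```bash
python3 - <<'E'
from h import *
s=cam("scene");d=cam("side")
print(tri([(s,(198.5,233)),(d,(386,180))]))
w=load('w5');P=env.get_obs()["position"]
print(tri([(s,(211.5,236.5)),(d,(382,188))]), "griptop s,d", proj(load('w4'),[.5298,-.2882,.066]))
print(tri([(s,(211.5,236.5)),(load('w4'),(366.5,114))]),tri([(d,(382,188)),(load('w4'),(366.5,114))]))
E
```

```text
(array([ 0.5318, -0.3146,  0.0834]), np.float64(0.26))
(array([ 0.5335, -0.2883,  0.0614]), np.float64(1.34)) griptop s,d [[366.68321579 114.01234061]]
(array([ 0.5313, -0.2864,  0.0562]), np.float64(0.99)) (array([ 0.5301, -0.288 ,  0.0645]), np.float64(0.23))
```

```bash
python3 - <<'E'
from h import *
s=cam("scene");d=cam("side");P=np.array([.5744,0,.1662])
for z in(.166,.205): print(z,proj(s,[[.5744-.047,0,z],[.5744+.047,0,z]]),proj(d,[[.5744-.047,0,z],[.5744+.047,0,z]]))
a=cv2.imread('pics/scene0.png');b=cv2.imread('pics/side0.png')
z=lambda i,r,c:cv2.resize(i[r:r+90,c:c+120],(400,300),interpolation=cv2.INTER_CUBIC)
cv2.imwrite('pics/m3.png',np.hstack([z(a,90,270),z(b,125,280)]))
E
```

```text
0.166 [[308.83662797 160.11944373]
 [330.35156308 178.03333761]] [[337.48402647 201.02442783]
 [311.95309537 190.78858836]]
0.205 [[308.57681622 147.01451746]
 [330.53660273 164.58072533]] [[337.8790975  189.87460943]
 [311.93122487 179.84360007]]
```

View pics/m3.png

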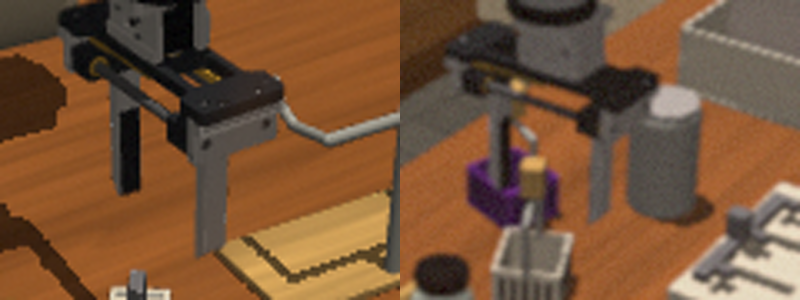

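The pictures show that the real fingertips are about 38 mm above the reported TCP (tip triangulated at z=0.083, TCP reads 0.045), in both the closed and open states. So the finger passed over the grip without touching it. I'll allow for this and confirm it by contact.

```bash
python3 -m handwheel '[[[0,0.12,0,0,0,0,0],[0,0.24,0,0,0,0,0],[0,0.24,0,0,0,0,0],[0,0.24,0,0.08,0,0,0],[0,0.24,0,0.152,0,0,0],[0,0.24,0,0.152,0,0,0]]]'; python3 -m handwheel '[[[0,-0.04,0,0,0,0,0],[0,-0.08,0,0,0,0,0],[0,-0.12,0.002,0,0,0,0],[0,-0.14,0.003,0,0,0,0],[0,-0.14,0.003,0,0,0,0]]]'; python3 -m handwheel '[[[0,-0.012,0.0,0,0,0,0],[0,-0.024,0.0,0,0,0,0],[0,-0.024,0,0,0,0,0]]]'
```

```text
time_s: 5.7
position: [0.5286, -0.2549, 0.0046]
tcp_rot: [[-0.0, 1.0, -0.004], [1.0, 0.0, 0.002], [0.002, -0.004, -1.0]]
wrist_force: [-0.4, 1.4, -0.3]
finger_gap: 0.0004
grasp_force: 0.0
time_s: 6.2
position: [0.5315, -0.2924, 0.0071]
tcp_rot: [[0.001, 1.0, 0.001], [1.0, -0.001, -0.002], [-0.002, 0.001, -1.0]]
wrist_force: [0.5, 0.1, -0.4]
finger_gap: 0.0007
grasp_force: 0.0
time_s: 6.5
position: [0.5313, -0.297, 0.0069]
tcp_rot: [[-0.0, 1.0, 0.001], [1.0, 0.0, -0.001], [-0.001, 0.001, -1.0]]
wrist_force: [0.1, 0.3, -0.9]
finger_gap: 0.0006
grasp_force: 0.1
```

```bash
for i in 1; do python3 -m handwheel '[[[0,-0.01,0.0,0,0,0,0],[0,-0.02,0.0,0,0,0,0],[0,-0.02,0,0,0,0,0]]]'; done; python3 -m handwheel '[[[0,-0.01,0.0,0,0,0,0],[0,-0.02,0.0,0,0,0,0],[0,-0.02,0,0,0,0,0]]]'; python3 - <<'E'
from h import *
s=snap('scene','s3');b=snap('side','d3')
z=lambda i,r,c:cv2.resize(i[r:r+75,c:c+100],(400,300),interpolation=cv2.INTER_CUBIC)
cv2.imwrite('pics/m4.png',np.hstack([z(s,195,155),z(b,155,345)]))
E
```

```text
time_s: 6.8
position: [0.5312, -0.3019, 0.0066]
tcp_rot: [[0.0, 1.0, 0.0], [1.0, -0.0, -0.0], [-0.0, 0.0, -1.0]]
wrist_force: [1.1, 0.8, 1.2]
finger_gap: 0.0005
grasp_force: 0.3
time_s: 7.1
position: [0.5311, -0.3034, 0.0066]
tcp_rot: [[0.001, 1.0, 0.0], [1.0, -0.001, 0.006], [0.006, 0.0, -1.0]]
wrist_force: [1.6, 7.4, 3.4]
finger_gap: 0.0004
grasp_force: 4.0
```

View pics/m4.png

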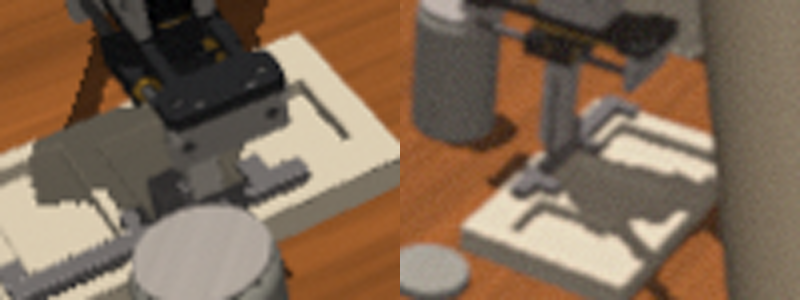

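Bar hit its end stop (7.4 N), and the pictures show the teeth in the gaps. So the recesses are clear and the 38 mm offset is confirmed by contact.

```bash
cat > loc.py <<'E'
from h import *; import sys
# usage: loc.py L x y yaw
L,x,y,yaw=map(float,sys.argv[1:5]); o=env.get_obs(); n=sys.argv[5]; im=snap('wrist',n); c=load(n)
m=whitemask(im); k,l,st,ce=cv2.connectedComponentsWithStats(cv2.morphologyEx(m,cv2.MORPH_CLOSE,np.ones((3,3))))
u=proj(c,[x,y,.014])[0]; ids=[i for i in range(1,k) if st[i,4]>400]; i=min(ids,key=lambda i:np.hypot(*(ce[i]-u))); ys,xs=np.nonzero(l==i)
h=blob(im,(int(xs[0]),int(ys[0]))); X=onz(c,ce[i],.014); print("blob",ce[i].round(),X,st[i])
for yw in (yaw,yaw+.5,yaw-.5):
    r=fitbox([(c,h)],[X[0],X[1],yw],(L,.054,.014),z=0); print(r)
    if r[1]<.03: break
print(o["position"],np.degrees(np.arctan2(o["tcp_rot"][1][1],o["tcp_rot"][0][1])).round(2))
E
python3 -m handwheel '[[[0.5,0.04,0,0,0,0,0],[0.5,0.06,0,-0.2,0,0,0],[0.5,0.1,0,-0.4,0,0,0],[0.5,0.2,0.02,-0.6,0,0,0],[0.5,0.4,0.05,-0.8,0,0,0],[0.5,0.6,0.07,-0.8,0,0,0],[0.5,0.8,0.07,-0.8,0,0,0],[0.5,0.87,0.07,-0.8,0,0,0],[0.5,0.87,0.07,-0.8,0,0,0],[0.5,0.87,0.07,-0.8,0,0,0]]]' 15
python3 loc.py .1 .549 -.003 .622 w6; python3 loc.py .068 .434 .062 -.698 w7
```

```text
time_s: 8.2
position: [0.5484, -0.089, 0.2067]
tcp_rot: [[-0.002, 1.0, 0.0], [1.0, 0.002, -0.002], [-0.002, 0.0, -1.0]]
wrist_force: [-1.1, 0.1, -0.8]
finger_gap: 0.0471
grasp_force: 0.0
blob [325. 122.] [ 0.5503 -0.0018  0.014 ] [ 285   85   79   73 2865]
(array([ 0.5496, -0.003 ,  0.6231]), np.float64(0.0121))
[ 0.54844286 -0.08895128  0.20668588] 0.11
blob [239.  72.] [0.4346 0.0625 0.014 ] [ 209   40   62   65 2079]
(array([ 0.4335,  0.0629, -0.6876]), np.float64(0.0474))
(array([ 0.4343,  0.0622, -0.6881]), np.float64(0.0466))
(array([ 0.4339,  0.0625, -0.6949]), np.float64(0.0473))
[ 0.54846965 -0.08978446  0.20642981] 0.03
```

```bash
python3 -m handwheel '[[[0.5,0.1,0,0,0,0,0.18],[0.5,0.2,0,0,0,0,0.36],[0.5,0.344,0.004,0,0,0,0.54],[0.5,0.344,0.004,0.1,0,0,0.72],[0.5,0.344,0.004,0.2,0,0,0.9],[0.5,0.344,0.004,0.3,0,0,1],[0.5,0.344,0.004,0.4,0,0,1],[0.5,0.344,0.004,0.4,0,0,1],[0.5,0.344,0.004,0.4,0,0,1]]]' 
python3 -m handwheel '[[[0.5,0,0,0,0,0,0.1],[0.5,0,0,0,0,0,0.207],[0.5,0,0,0,0,0,0.207],[0.5,0,0,0,0,0,0.207]]]'
```

```text
time_s: 9.2
position: [0.5498, -0.0043, 0.1065]
tcp_rot: [[0.708, 0.706, -0.001], [0.706, -0.708, -0.0], [-0.001, -0.0, -1.0]]
wrist_force: [-0.7, -0.3, -0.4]
finger_gap: 0.0471
grasp_force: 0.0
time_s: 9.6
position: [0.5506, -0.0036, 0.1079]
tcp_rot: [[0.812, 0.584, 0.003], [0.584, -0.812, -0.0], [0.002, 0.002, -1.0]]
wrist_force: [0.5, 0.1, -0.3]
finger_gap: 0.047
grasp_force: 0.0
```

```bash
python3 -m handwheel '[[[0.5,0,0,0.15,0,0,0],[0.5,0,0,0.3,0,0,0],[0.5,0,0,0.42,0,0,0],[0.5,0,0,0.47,0,0,0],[0.5,0,0,0.5,0,0,0],[0.5,0,0,0.5,0,0,0]]]' 
python3 -m handwheel '[[[0,0,0,0,0,0,0],[0,0,0,0,0,0,0],[0,0,0,0,0,0,0],[0,0,0,0,0,0,0],[0,0,0,0,0,0,0]]]' 20
```

```text
time_s: 10.2
position: [0.55, -0.0031, -0.0183]
tcp_rot: [[0.812, 0.584, 0.0], [0.584, -0.812, -0.0], [0.0, 0.0, -1.0]]
wrist_force: [0.6, 0.0, -0.8]
finger_gap: 0.0472
grasp_force: 0.0
time_s: 10.7
position: [0.5499, -0.0031, -0.0179]
tcp_rot: [[0.812, 0.583, 0.001], [0.583, -0.812, -0.0], [0.001, 0.001, -1.0]]
wrist_force: [-0.6, 0.2, 2.6]
finger_gap: 0.0137
grasp_force: 20.0
```

```bash
python3 -m handwheel '[[[0,0,0,-0.1,0,0,0],[0,0,0,-0.25,0,0,0],[0,0,0,-0.4,0,0,0],[0,-0.1,0.09,-0.472,0,0,0.15],[0,-0.22,0.2,-0.472,0,0,0.3],[0,-0.34,0.3,-0.472,0,0,0.45],[0,-0.46,0.41,-0.472,0,0,0.6],[0,-0.58,0.517,-0.472,0,0,0.76],[0,-0.58,0.517,-0.472,0,0,0.76],[0,-0.58,0.517,-0.472,0,0,0.76]]]' 20
```

```text
time_s: 11.7
position: [0.5067, -0.1929, 0.0994]
tcp_rot: [[1.0, 0.025, -0.0], [0.025, -1.0, 0.001], [-0.0, -0.001, -1.0]]
wrist_force: [0.6, 0.7, -1.2]
finger_gap: 0.014
grasp_force: 20.0
```

```bash
python3 -m handwheel '[[[0,-0.06,0.18,0,0,0,0],[0,-0.12,0.36,0,0,0,0],[0,-0.18,0.54,0,0,0,0],[0,-0.186,0.7,0,0,0,0],[0,-0.186,0.755,0.1,0,0,0],[0,-0.186,0.755,0.2,0,0,0],[0,-0.186,0.755,0.3,0,0,0],[0,-0.186,0.755,0.3,0,0,0],[0,-0.186,0.755,0.3,0,0,0]]]'
python3 -m handwheel '[[[0,0,0,0.02,0,0,0],[0,0,0,0.04,0,0,0],[0,0,0,0.06,0,0,0],[0,0,0,0.08,0,0,0],[0,0,0,0.08,0,0,0]]]'
```

```text
time_s: 12.6
position: [0.4662, -0.3811, 0.0246]
tcp_rot: [[1.0, 0.028, -0.0], [0.028, -1.0, 0.001], [-0.0, -0.001, -1.0]]
wrist_force: [-1.0, -0.2, -0.0]
finger_gap: 0.0136
grasp_force: 20.0
time_s: 13.1
position: [0.4651, -0.382, 0.0039]
tcp_rot: [[1.0, 0.026, -0.001], [0.026, -1.0, 0.001], [-0.001, -0.001, -1.0]]
wrist_force: [-0.6, -0.0, -0.6]
finger_gap: 0.0138
grasp_force: 20.0
```

```bash
python3 -m handwheel '[[[0,0,0,0.015,0,0,0],[0,0,0,0.03,0,0,0],[0,0,0,0.045,0,0,0],[0,0,0,0.045,0,0,0]]]'
python3 -m handwheel '[[[0,0,0,0.005,0,0,0],[0,0,0,0.012,0,0,0],[0,0,0,0.012,0,0,0]]]'
```

```text
time_s: 13.5
position: [0.4652, -0.3821, -0.0074]
tcp_rot: [[1.0, 0.026, -0.001], [0.026, -1.0, 0.001], [-0.001, -0.001, -1.0]]
wrist_force: [0.2, -0.3, -1.1]
finger_gap: 0.0139
grasp_force: 20.0
time_s: 13.8
position: [0.4657, -0.3826, -0.008]
tcp_rot: [[1.0, 0.026, 0.0], [0.026, -1.0, -0.001], [0.0, 0.001, -1.0]]
wrist_force: [-1.9, 2.4, 9.4]
finger_gap: 0.0141
grasp_force: 20.0
```

```bash
python3 -m handwheel '[[[0.5,0,0,-0.01,0,0,0],[0.5,0,0,-0.01,0,0,0],[0.5,0,0,-0.01,0,0,0],[0.5,0,0,-0.1,0,0,0],[0.5,0,0,-0.25,0,0,0],[0.5,0,0,-0.4,0,0,0],[0.5,-0.04,-0.15,-0.6,0,0,0],[0.5,-0.08,-0.33,-0.8,0,0,0],[0.5,-0.1,-0.52,-0.8,0,0,0],[0.5,-0.13,-0.71,-0.8,0,0,0],[0.5,-0.16,-0.9,-0.8,0,0,0],[0.5,-0.16,-1,-0.8,0,0,0]]]'
python3 -m handwheel '[[[0.5,0,-0.2,0,0,0,0.15],[0.5,-0.05,-0.4,0,0,0,0.3],[0.5,-0.1,-0.6,0,0,0,0.45],[0.5,-0.15,-0.8,0,0,0,0.6],[0.5,-0.15,-0.98,0,0,0,0.75],[0.5,-0.15,-0.98,0,0,0,0.918],[0.5,-0.15,-0.98,0,0,0,0.918],[0.5,-0.15,-0.98,0,0,0,0.918],[0.5,-0.15,-0.98,0,0,0,0.918]]]'
python3 loc.py .068 .434 .0625 -.698 w8; python3 -c "
from h import *
print(env.get_obs()['qpos'])"
```

```text
time_s: 15.0
position: [0.418, -0.1314, 0.1906]
tcp_rot: [[1.0, 0.026, 0.001], [0.026, -1.0, 0.0], [0.001, -0.0, -1.0]]
wrist_force: [0.7, -0.5, 1.1]
finger_gap: 0.0471
grasp_force: 0.0
time_s: 15.9
position: [0.3754, 0.1094, 0.1902]
tcp_rot: [[0.769, -0.64, -0.0], [-0.64, -0.769, -0.001], [0.0, 0.001, -1.0]]
wrist_force: [0.5, -1.0, 0.2]
finger_gap: 0.0472
grasp_force: 0.0
blob [321. 130.] [0.4347 0.0618 0.014 ] [ 301  104   41   53 2041]
(array([ 0.4336,  0.0622, -0.7017]), np.float64(0.0215))
[0.37543753 0.10941595 0.19019903] -129.78
[ 1.05458861e-01 -2.23741268e-02  1.80450757e+00 -4.89258210e-04
  1.35956844e+00  2.37157713e+00]
```

```bash
python3 -m handwheel '[[[0.5,0.15,-0.002,0.1,0,0,0.005],[0.5,0.3,-0.004,0.3,0,0,0.005],[0.5,0.3,-0.004,0.48,0,0,0.005],[0.5,0.3,-0.004,0.66,0,0,0.005],[0.5,0.3,-0.004,0.78,0,0,0.005],[0.5,0.3,-0.004,0.832,0,0,0.005],[0.5,0.3,-0.004,0.832,0,0,0.005]]]'
python3 -m handwheel '[[[0,0,0,0,0,0,0],[0,0,0,0,0,0,0],[0,0,0,0,0,0,0],[0,0,0,0,0,0,0],[0,0,0,0,0,0,0]]]' 20
```

```text
time_s: 16.65
position: [0.4316, 0.0619, -0.0197]
tcp_rot: [[0.765, -0.644, -0.005], [-0.644, -0.765, -0.0], [-0.004, 0.004, -1.0]]
wrist_force: [0.9, -0.3, 0.3]
finger_gap: 0.0466
grasp_force: 0.0
time_s: 17.15
position: [0.4341, 0.0631, -0.017]
tcp_rot: [[0.766, -0.643, 0.002], [-0.643, -0.766, -0.0], [0.001, -0.001, -1.0]]
wrist_force: [-0.8, 0.4, 2.0]
finger_gap: 0.0137
grasp_force: 20.0
```

```bash
python3 -m handwheel '[[[0,0,0,-0.15,0,0,0],[0,0,0,-0.3,0,0,0],[0,0,0,-0.472,0,0,0],[0,0.14,0.12,-0.472,0,0,-0.15],[0,0.28,0.24,-0.472,0,0,-0.3],[0,0.42,0.36,-0.472,0,0,-0.45],[0,0.56,0.48,-0.472,0,0,-0.6],[0,0.7,0.62,-0.472,0,0,-0.75],[0,0.84,0.74,-0.472,0,0,-0.922],[0,0.876,0.777,-0.472,0,0,-0.922],[0,0.876,0.777,-0.472,0,0,-0.922],[0,0.876,0.777,-0.472,0,0,-0.922]]]'
python3 -c "
from h import *
o=env.get_obs();print(np.degrees(np.arctan2(o['tcp_rot'][1][1],o['tcp_rot'][0][1])))"
```

```text
time_s: 18.35
position: [0.4753, -0.225, 0.0999]
tcp_rot: [[1.0, 0.024, -0.001], [0.024, -1.0, 0.002], [-0.001, -0.002, -1.0]]
wrist_force: [-0.2, 0.7, -1.0]
finger_gap: 0.0134
grasp_force: 20.0
-88.61170103219656
```

```bash
python3 -m handwheel '[[[0,0.005,0.006,0.1,0,0,0],[0,0.005,0.006,0.2,0,0,0],[0,0.005,0.006,0.3,0,0,0],[0,0.005,0.006,0.3,0,0,0],[0,0.005,0.006,0.3,0,0,0]]]'
```

```text
time_s: 18.85
position: [0.4773, -0.2263, 0.0257]
tcp_rot: [[1.0, 0.027, -0.001], [0.027, -1.0, 0.001], [-0.001, -0.001, -1.0]]
wrist_force: [0.5, -0.1, -1.5]
finger_gap: 0.014
grasp_force: 20.0
```

```bash
python3 -m handwheel '[[[0,0,0.002,0.02,0,0,0],[0,0,0.002,0.04,0,0,0],[0,0,0.002,0.06,0,0,0],[0,0,0.002,0.08,0,0,0],[0,0,0.002,0.08,0,0,0]]]'
python3 -m handwheel '[[[0,0,0,0.015,0,0,0],[0,0,0,0.03,0,0,0],[0,0,0,0.045,0,0,0],[0,0,0,0.045,0,0,0]]]'
```

```text
time_s: 19.35
position: [0.4779, -0.2283, 0.0063]
tcp_rot: [[1.0, 0.025, 0.001], [0.025, -1.0, 0.0], [0.001, -0.0, -1.0]]
wrist_force: [-1.5, 1.2, 8.2]
finger_gap: 0.0139
grasp_force: 20.0
time_s: 19.75
position: [0.4775, -0.2217, -0.0034]
tcp_rot: [[1.0, 0.021, 0.001], [0.021, -1.0, 0.011], [0.001, -0.011, -1.0]]
wrist_force: [-1.3, 18.1, 23.9]
finger_gap: 0.0197
grasp_force: 21.0
```

```bash
python3 -m handwheel '[[[0,0,0,-0.04,0,0,0],[0,0,0,-0.08,0,0,0],[0,0,0,-0.14,0,0,0],[0,0,0,-0.14,0,0,0]]]'; python3 - <<'E'
from h import *
s=snap('scene','s4');b=snap('side','d4');w=snap('wrist','w9')
z=lambda i,r,c:cv2.resize(i[r:r+75,c:c+100],(400,300),interpolation=cv2.INTER_CUBIC)
cv2.imwrite('pics/m5.png',np.vstack([np.hstack([z(s,175,180),z(b,165,345)]),np.hstack([z(w,180,270),cv2.resize(w,(400,300))])]))
E
```

```text
time_s: 20.15
position: [0.4788, -0.2297, 0.0306]
tcp_rot: [[1.0, 0.025, 0.003], [0.025, -1.0, -0.002], [0.003, 0.002, -1.0]]
wrist_force: [0.4, 0.5, -0.2]
finger_gap: 0.0138
grasp_force: 20.0
```

View pics/m5.png

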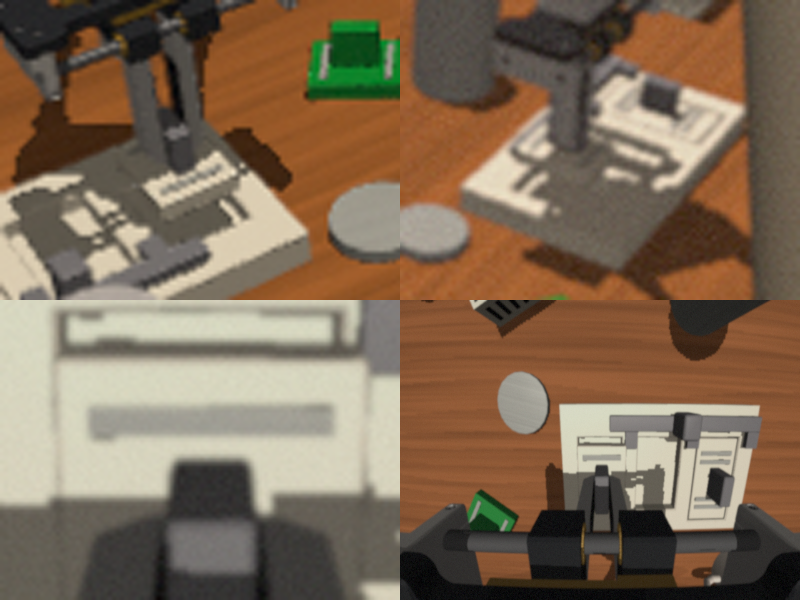

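Wrist crop: the short insert is held level above its recess. The long one sits flush, with its rib at wrist (720,485 in the mosaic). The short insert caught one rim, so I'll measure the side misalignment from intensity profiles.

```bash
python3 -m handwheel '[[[0,0,0,0,0,0,0],[0,0,0,0,0,0,0],[0,0,0,0,0,0,0],[0,0,0,0,0,0,0]]]'; python3 - <<'E'
from h import *
w=snap('wrist','w10'); c=load('w10'); o=env.get_obs(); P=o["position"]; print(P)
g=cv2.cvtColor(w,cv2.COLOR_BGR2GRAY)
for v in(184,186,188,196,202,208): print(v,g[v,275:300].tolist(),g[v,345:372].tolist())
print("col",g[176:200,320].tolist())
K=np.array([.474,-.3047]);a=.0262;R=np.array([[np.cos(a),-np.sin(a)],[np.sin(a),np.cos(a)]])
wd=lambda x,y,z:np.r_[K+R@[x,y],z]
print("recess rim +x end corners pred",proj(c,[wd(.0405,.1062,.024),wd(.0405,.0492,.024)]))
zb=P[2]+.0178
r=lambda x,y,z:P+o["tcp_rot"]@np.array([x,y,0])+[0,0,z-P[2]]
for z in(zb+.014,zb): print("insert pred +x end",proj(c,[r(.034,-.027,z),r(.034,.027,z)]), "mid", proj(c,[r(.01,-.027,z),r(.01,.027,z)]))
E
```

```text
time_s: 20.7
position: [0.4773, -0.2284, 0.0288]
tcp_rot: [[1.0, 0.025, -0.0], [0.025, -1.0, 0.0], [-0.0, -0.0, -1.0]]
wrist_force: [0.1, 0.1, -0.9]
finger_gap: 0.0142
grasp_force: 20.0
[ 0.47739273 -0.22842988  0.02886682]
184 [212, 213, 211, 212, 214, 214, 211, 201, 179, 150, 114, 106, 138, 171, 181, 185, 178, 170, 153, 146, 165, 192, 206, 209, 208] [185, 184, 184, 183, 184, 183, 183, 177, 157, 120, 120, 151, 180, 195, 177, 125, 102, 113, 123, 126, 124, 127, 127, 126, 124, 122, 126]
186 [214, 213, 212, 212, 210, 214, 212, 202, 179, 150, 117, 114, 157, 194, 207, 211, 209, 213, 208, 208, 210, 212, 212, 212, 214] [213, 210, 210, 210, 212, 210, 211, 200, 170, 124, 122, 152, 180, 195, 177, 127, 103, 116, 124, 122, 126, 124, 126, 126, 123, 122, 125]
188 [214, 213, 213, 213, 213, 212, 211, 200, 181, 153, 118, 112, 155, 194, 209, 212, 212, 210, 206, 197, 195, 193, 194, 192, 191] [212, 211, 212, 211, 209, 209, 206, 184, 138, 100, 118, 154, 180, 195, 177, 126, 101, 117, 124, 125, 122, 126, 122, 125, 124, 124, 124]
196 [211, 213, 211, 211, 211, 211, 211, 200, 182, 188, 198, 202, 203, 203, 205
[... 515 characters left out ...]
14, 213, 212, 209, 188, 157, 151, 157, 159, 159, 158, 159, 158, 157] [158, 160, 158, 158, 157, 156, 155, 159, 177, 198, 209, 211, 211, 211, 210, 201, 195, 195, 205, 211, 213, 209, 213, 209, 209, 209, 212]
col [210, 211, 211, 208, 203, 180, 163, 183, 207, 212, 215, 213, 210, 192, 153, 107, 98, 112, 150, 184, 206, 214, 214, 209]
recess rim +x end corners pred [[284.95652796 182.46527813]
 [356.03642745 182.3642326 ]]
insert pred +x end [[282.68271467 194.05655044]
 [362.40862387 194.02626973]] mid [[283.98594554 227.49554678]
 [361.09956823 227.4542767 ]]
insert pred +x end [[285.28383547 189.71364017]
 [359.74035542 189.68681767]] mid [[286.41669472 221.1459519 ]
 [358.60409103 221.10948124]]
```

```bash
python3 -m handwheel '[[[0,-0.001,-0.006,0,0,0,0],[0,-0.001,-0.006,0.03,0,0,0],[0,-0.001,-0.006,0.06,0,0,0],[0,-0.001,-0.006,0.08,0,0,0],[0,-0.001,-0.006,0.095,0,0,0],[0,-0.001,-0.006,0.11,0,0,0],[0,-0.001,-0.006,0.11,0,0,0]]]'
```

```text
time_s: 21.45
position: [0.4768, -0.2268, 0.001]
tcp_rot: [[1.0, 0.025, -0.001], [0.025, -1.0, 0.001], [-0.001, -0.001, -1.0]]
wrist_force: [-0.1, 0.7, -0.3]
finger_gap: 0.014
grasp_force: 20.0
```

In. Press home and release.

```bash
python3 -m handwheel '[[[0,0,0,0.012,0,0,0],[0,0,0,0.024,0,0,0],[0,0,0,0.036,0,0,0],[0,0,0,0.042,0,0,0],[0,0,0,0.042,0,0,0]]]'
```

```text
time_s: 21.95
position: [0.4771, -0.227, -0.0088]
tcp_rot: [[1.0, 0.025, 0.0], [0.025, -1.0, -0.0], [0.0, 0.0, -1.0]]
wrist_force: [-0.7, 0.8, 2.0]
finger_gap: 0.0139
grasp_force: 20.0
```

```bash
python3 -m handwheel '[[[0,0,0,0.006,0,0,0],[0,0,0,0.012,0,0,0],[0,0,0,0.012,0,0,0]]]'; python3 -m handwheel '[[[0.5,0,0,-0.012,0,0,0],[0.5,0,0,-0.012,0,0,0],[0.5,0,0,-0.012,0,0,0],[0.5,0,0,-0.15,0,0,0],[0.5,0,0,-0.3,0,0,0],[0.4,0,0,-0.45,0,0,0],[0.2,0,0,-0.45,0,0,0],[0.2,0,0,-0.45,0,0,0]]]'; python3 -c "
from h import *
o=env.get_obs();print(o['position'],o['qpos'])"
```

```text
time_s: 22.25
position: [0.4773, -0.227, -0.009]
tcp_rot: [[1.0, 0.025, 0.001], [0.025, -1.0, -0.001], [0.001, 0.001, -1.0]]
wrist_force: [-5.2, 3.5, 21.0]
finger_gap: 0.0136
grasp_force: 20.0
time_s: 23.05
position: [0.4774, -0.2271, 0.1007]
tcp_rot: [[1.0, 0.025, 0.001], [0.025, -1.0, -0.001], [0.001, 0.001, -1.0]]
wrist_force: [0.5, 0.5, 0.0]
finger_gap: 0.0267
grasp_force: 0.0
[ 0.47739358 -0.22714708  0.10071816] [-5.75770540e-01  2.53191463e-01  1.71036024e+00  1.77311895e-05
  1.17700039e+00  9.69822492e-01]
```

```bash
python3 -m handwheel '[[[0.5,0.1,0.12,0,0,0,0],[0.5,0.2,0.3,0,0,0,0],[0.5,0.204,0.376,0.1,0,0,0],[0.5,0.204,0.376,0.2,0,0,0],[0.5,0.204,0.376,0.3,0,0,0],[0.5,0.204,0.376,0.371,0,0,0],[0.5,0.204,0.376,0.371,0,0,0],[0.5,0.204,0.376,0.371,0,0,0]]]'; python3 -m handwheel '[[[0,0,0,0,0,0,0],[0,0,0,0,0,0,0],[0,0,0,0,0,0,0],[0,0,0,0,0,0,0]]]' 12
```

```text
time_s: 23.85
position: [0.5296, -0.319, 0.0063]
tcp_rot: [[1.0, 0.025, -0.003], [0.025, -1.0, 0.002], [-0.002, -0.002, -1.0]]
wrist_force: [0.5, 0.2, 1.0]
finger_gap: 0.0468
grasp_force: 0.0
time_s: 24.25
position: [0.5311, -0.3207, 0.0088]
tcp_rot: [[1.0, 0.026, 0.002], [0.026, -1.0, -0.002], [0.002, 0.002, -1.0]]
wrist_force: [-0.3, -1.1, 1.9]
finger_gap: 0.0198
grasp_force: 12.0
```

Holding the 20 mm grip; slide 35 mm to +y, then nudge into the stop.

```bash
python3 -m handwheel '[[[0,0,-0.03,0,0,0,0],[0,0,-0.06,0,0,0,0],[0,0,-0.09,0,0,0,0],[0,0,-0.12,0,0,0,0],[0,0,-0.14,0,0,0,0],[0,0,-0.14,0,0,0,0],[0,0,-0.14,0,0,0,0]]]'; python3 -m handwheel '[[[0,0,-0.008,0,0,0,0],[0,0,-0.016,0,0,0,0],[0,0,-0.016,0,0,0,0]]]'
```

```text
time_s: 24.95
position: [0.5302, -0.2873, 0.0088]
tcp_rot: [[1.0, 0.027, 0.002], [0.027, -1.0, -0.006], [0.001, 0.006, -1.0]]
wrist_force: [-1.4, -7.8, 4.2]
finger_gap: 0.02
grasp_force: 12.0
time_s: 25.25
position: [0.5303, -0.2874, 0.0088]
tcp_rot: [[1.0, 0.028, 0.002], [0.028, -1.0, -0.013], [0.002, 0.013, -1.0]]
wrist_force: [-1.1, -14.8, -0.0]
finger_gap: 0.0198
grasp_force: 12.0
```

```bash
python3 -m handwheel '[[[0.5,0,0.008,0,0,0,0],[0.5,0,0.016,0,0,0,0],[0.5,0,0.016,0,0,0,0],[0.5,0,0.016,-0.15,0,0,0],[0.5,-0.1,0.016,-0.35,0,0,0],[0.5,-0.25,0.016,-0.5,0,0,0],[0.5,-0.32,0.016,-0.65,0,0,0],[0.5,-0.32,0.016,-0.72,0,0,0],[0.5,-0.32,0.016,-0.72,0,0,0],[0.5,-0.32,0.016,-0.72,0,0,0],[0.5,-0.32,0.016,-0.72,0,0,0]]]'; python3 - <<'E'
from h import *
w=snap('wrist','w11'); c=load('w11'); print(env.get_obs()["position"])
print(proj(c,[[.5303,-.2874,.066],[.4652,-.3828,.024],[.4771,-.227,.024]]))
cr=w[20:190,220:440]; cv2.imwrite('pics/c11.png',cv2.resize(cr,None,fx=3.5,fy=3.5,interpolation=cv2.INTER_CUBIC))
E
```

```text
time_s: 26.35
position: [0.449, -0.2854, 0.1857]
tcp_rot: [[1.0, 0.026, -0.003], [0.026, -1.0, 0.003], [-0.003, -0.003, -1.0]]
wrist_force: [0.9, -0.3, 0.1]
finger_gap: 0.0467
grasp_force: 0.0
[ 0.44906289 -0.28548979  0.18561405]
[[326.16478773 124.52582283]
 [394.39437172 176.49982393]
 [279.79327779 164.69643311]]
```

View pics/c11.png

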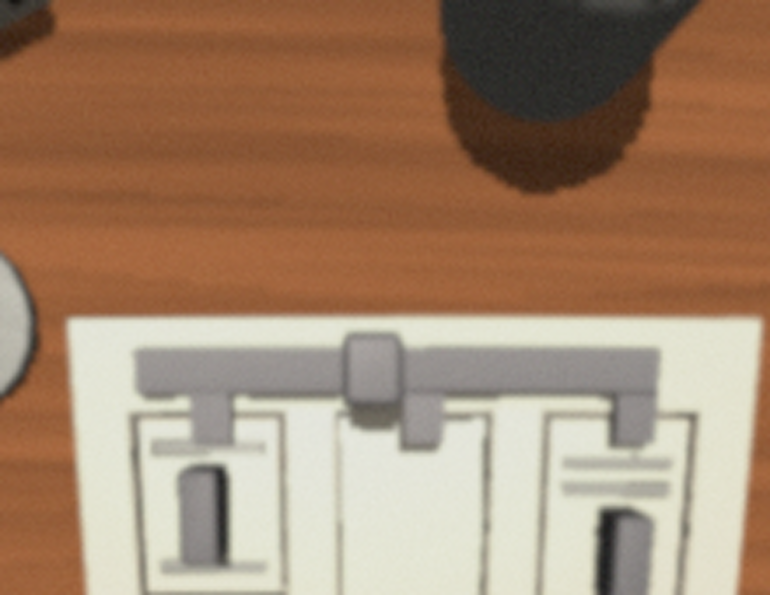

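Both inserts lie flush and the teeth stand over their ends: short tooth at crop (213,420), long at (633,420). The teeth sit about 2.5 mm short of the recess centres, so I'll push the bar once more from its side to be sure it is at the stop.

```bash
python3 -m handwheel '[[[0,0.15,0.08,0,0,0,0],[0,0.322,0.154,0,0,0,0],[0,0.322,0.154,0.15,0,0,0],[0,0.322,0.154,0.33,0,0,0],[0,0.322,0.154,0.5,0,0,0],[0,0.322,0.154,0.65,0,0,0],[0,0.322,0.154,0.712,0,0,0],[0,0.322,0.154,0.712,0,0,0]]]'; python3 -m handwheel '[[[0,0,-0.02,0,0,0,0],[0,0,-0.04,0,0,0,0],[0,0,-0.05,0,0,0,0],[0,0,-0.05,0,0,0,0]]]';python3 -m handwheel '[[[0,0,-0.01,0,0,0,0],[0,0,-0.02,0,0,0,0],[0,0,-0.02,0,0,0,0]]]'
```

```text
time_s: 27.2
position: [0.5282, -0.3205, 0.0048]
tcp_rot: [[1.0, 0.025, -0.008], [0.026, -1.0, 0.006], [-0.008, -0.006, -1.0]]
wrist_force: [0.5, -0.1, -0.2]
finger_gap: 0.0003
grasp_force: 0.0
time_s: 27.6
position: [0.5314, -0.3105, 0.0111]
tcp_rot: [[1.0, 0.026, 0.002], [0.026, -1.0, -0.001], [0.002, 0.001, -1.0]]
wrist_force: [0.6, -0.2, 0.3]
finger_gap: 0.0004
grasp_force: 0.0
time_s: 27.9
position: [0.5315, -0.3097, 0.011]
tcp_rot: [[1.0, 0.027, 0.002], [0.027, -1.0, -0.008], [0.002, 0.008, -1.0]]
wrist_force: [-1.5, -7.5, 0.8]
finger_gap: 0.0005
grasp_force: 3.6
```

```bash
python3 -m handwheel '[[[0,0,-0.02,0,0,0,0],[0,0,-0.04,0,0,0,0],[0,0,-0.04,0,0,0,0],[0,0,-0.04,0,0,0,0]]]'
```

```text
time_s: 28.3
position: [0.5318, -0.31, 0.0114]
tcp_rot: [[1.0, 0.03, 0.004], [0.03, -0.999, -0.024], [0.003, 0.024, -1.0]]
wrist_force: [-2.9, -26.8, -7.3]
finger_gap: 0.0008
grasp_force: 12.9
```

```bash
python3 - <<'E'
from h import *
c=load('w11'); f=lambda u,v:(220+(u+.5)/3.5-.5,20+(v+.5)/3.5-.5)
K=np.array([.474,-.3047]);a=.0262;R=np.array([[np.cos(a),-np.sin(a)],[np.sin(a),np.cos(a)]])
q=lambda u,v,z:(R.T@(onz(c,f(u,v),z)[:2]-K)*1000).round(1)
for n,l,r,v in [("short",192,233,440),("mid",402,441,444),("long",613,653,440)]: print(n,q(l,v,.032),q(r,v,.032))
print("grip",q(346,370,.066),q(402,370,.066)); print("recess",q(131,414,.024),q(285,414,.024),q(337,414,.024),q(490,414,.024),q(545,414,.024),q(695,414,.024))
E
```

```text
short [31.2 82.3] [31.2 67.1]
mid [29.6  4.5] [29.7 -9.9]
long [ 31.3 -73.6] [ 31.4 -88.6]
grip [55.8 24.6] [55.8  6.1]
recess [ 40.5 106.3] [40.2 48.3] [40.2 28.8] [ 40.3 -28.7] [ 40.3 -49.4] [  40.6 -106.2]
```

At 27 N the bar doesn't move. The teeth are at −3 mm from the recess centres, 36 mm from the gap centres, so the lock is fully home. Next I need views of the basket and the stand.

```bash
python3 -m handwheel '[[[0,0,0.08,0,0,0,0],[0,0,0.08,-0.15,0,0,0],[0,0,0.08,-0.33,0,0,0],[0,0,0.08,-0.52,0,0,0],[0.5,0.05,-0.05,-0.7,0,0,0],[0.5,0.1,-0.2,-0.85,0,0,0],[0.5,0.15,-0.4,-0.96,0,0,0],[0.5,0.21,-0.6,-0.96,0,0,0],[0.5,0.21,-0.8,-0.96,0,0,0],[0.5,0.21,-0.8,-0.96,0,0,0],[0.5,0.21,-0.8,-0.96,0,0,0],[0.5,0.21,-0.8,-0.96,0,0,0]]]'; python3 -c "
from h import *
snap('wrist','b1');print(env.get_obs()['position'])"
python3 -m handwheel '[[[0.5,-0.2,0,0,0,0,0],[0.5,-0.4,0,0,0,0,0],[0.5,-0.4,0,0,0,0,0],[0.5,-0.4,0,0,0,0,0],[0.5,-0.4,0,0,0,0,0]]]'; python3 -c "
from h import *
snap('wrist','b2');print(env.get_obs()['position'])"
python3 -m handwheel '[[[0.5,-0.1,-0.2,0,0,0,0],[0.5,-0.2,-0.4,0,0,0,0],[0.5,-0.3,-0.6,0,0,0,0],[0.5,-0.4,-0.8,0,0,0,0],[0.5,-0.4,-1,0,0,0,0],[0.5,-0.4,-1,0,0,0,0],[0.5,-0.4,-1,0,0,0,0],[0.5,-0.4,-1,0,0,0,0]]]'; python3 -c "
from h import *
snap('wrist','t1');print(env.get_obs()['position'])"
python3 -m handwheel '[[[0.5,0,-0.2,0,0,0,0],[0.5,0,-0.32,0,0,0,0],[0.5,0,-0.32,0,0,0,0],[0.5,0,-0.32,0,0,0,0],[0.5,0,-0.32,0,0,0,0]]]'; python3 - <<'E'
from h import *
snap('wrist','t2');print(env.get_obs()['position'])
ims=[cv2.imread(f'pics/{n}.png') for n in('b1','b2','t1','t2')]
for n,X in [('b1',[.665,-.11,.05]),('b2',[.665,-.11,.05]),('t1',[.48,.22,.16]),('t2',[.48,.22,.16])]: print(n,proj(load(n),X))
E
```

```text
time_s: 29.5
position: [0.5777, -0.0945, 0.2499]
tcp_rot: [[1.0, 0.026, -0.0], [0.026, -1.0, -0.0], [-0.0, 0.0, -1.0]]
wrist_force: [-0.2, 0.5, -0.2]
finger_gap: 0.0471
grasp_force: 0.0
[ 0.5776926  -0.09524957  0.24974832]
time_s: 30.05
position: [0.4792, -0.0982, 0.2501]
tcp_rot: [[1.0, 0.024, 0.002], [0.024, -1.0, -0.0], [0.002, 0.001, -1.0]]
wrist_force: [0.5, 0.1, 0.0]
finger_gap: 0.0469
grasp_force: 0.0
[ 0.47935094 -0.09795297  0.24994219]
time_s: 30.9
position: [0.3726, 0.1505, 0.2497]
tcp_rot: [[1.0, 0.027, 0.0], [0.027, -1.0, -0.001], [0.0, 0.001, -1.0]]
wrist_force: [0.1, -1.0, -0.7]
finger_gap: 0.047
grasp_force: 0.0
[0.37264508 0.14994919 0.2496654 ]
time_s: 31.45
position: [0.3701, 0.2289, 0.2497]
tcp_rot: [[1.0, 0.023, -0.0], [0.023, -1.0, -0.001], [-0.0, 0.001, -1.0]]
wrist_force: [-0.2, 0.3, -0.3]
finger_gap: 0.0469
grasp_force: 0.0
[0.37000856 0.22899584 0.24976663]
b1 [[334.60904758 121.43970539]]
b2 [[334.1153133   46.41136212]]
t1 [[257.65534224  96.60171061]]
t2 [[333.29494983  95.83571351]]
```

```bash
python3 - <<'E'
from h import *
L=lambda n:cv2.imread(f'pics/{n}.png')
z=lambda n,r,c,h,w:cv2.resize(L(n)[r:r+h,c:c+w],(400,300),interpolation=cv2.INTER_CUBIC)
cv2.imwrite('pics/m6.png',np.vstack([np.hstack([z('b1',40,235,150,200),z('b2',0,235,150,200)]),np.hstack([z('t1',0,110,225,300),z('t2',0,180,225,300)])]))
E
```

```text
(no output)
```

View pics/m6.png

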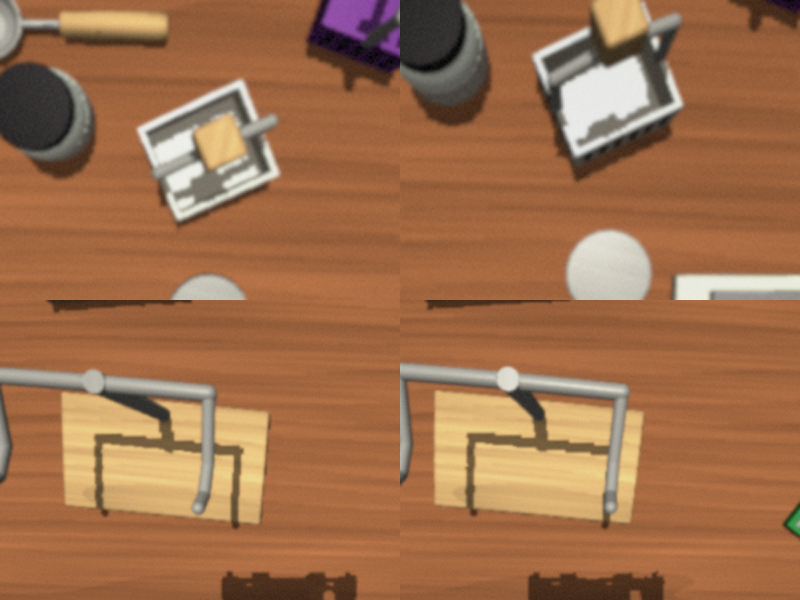

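White basket (b1 rim corners (137,129),(242,81),(279,175),(181,223)) with its wooden block top at (220,141); purple one at the top right is not meant. The stand foot is fully visible, and the right hook's tip is at (198,508)/(611,508).

```bash
python3 - <<'E'
from h import *
B1,B2,T1,T2=[load(n) for n in('b1','b2','t1','t2')]
f1=lambda u,v:((u+.5)/2-.5+235,(v+.5)/2-.5+40); f2=lambda u,v:((u+.5)/2-.5+235,(v+.5)/2-.5)
g1=lambda u,v:((u+.5)*.75-.5+110,(v-300+.5)*.75-.5); g2=lambda u,v:((u-400+.5)*.75-.5+180,(v-300+.5)*.75-.5)
cs=[(137,129),(242,81),(279,175),(181,223)]
W=np.array([onz(B1,f1(*p),.05) for p in cs]); print(W,W.mean(0))
for i in range(4): print("side",np.hypot(*(W[i]-W[(i+1)%4])[:2]).round(4),np.degrees(np.arctan2(*(W[(i+1)%4]-W[i])[1::-1])).round(1))
for a,b in [((137,129),(134,55)),((181,223),(175,158)),((279,175),(282,103))]: print(tri([(B1,f1(*a)),(B2,f2(*b))]))
T=np.array([onz(B1,f1(*p),.156) for p in [(194,130),(235,113),(246,155),(207,170)]]); print("block top",T.mean(0),T)
print("block h", tri([(B1,f1(246,155)),(B2,f2(248,33))]))
s=cam('scene');d=cam('side'); print("block sc/side", tri([(s,(302,216)),(d,(320,180)),(B1,f1(220.5,141))]))
F=np.array([onz(T2,g2(*p),.012) for p in [(435,391),(643,411),(631,522),(433,507)]]); print("foot",F,F.mean(0))
F1=np.array([onz(T1,g1(*p),.012) for p in [(62,391),(270,411),(260,524),(65,507)]]); print("foot1",F1.mean(0))
for M in(F,F1):
  for i in range(4): print("side",np.hypot(*(M[i]-M[(i+1)%4])[:2]).round(4),np.degrees(np.arctan2(*(M[(i+1)%4]-M[i])[1::-1])).round(1))
print("tip",tri([(T1,g1(198,506)),(T2,g2(611,505))]),onz(T1,g1(198,506),.19),onz(T2,g2(611,505),.19)); print("bar end",tri([(T1,g1(208,393)),(T2,g2(622,390))])); print("post",tri([(T1,g1(93,380)),(T2,g2(508,378))]))
E
```

```text
[[ 0.6872 -0.0651  0.05  ]
 [ 0.7209 -0.1372  0.05  ]
 [ 0.6586 -0.1672  0.05  ]
 [ 0.6226 -0.0978  0.05  ]] [ 0.672325 -0.116825  0.05    ]
side 0.0796 -64.9
side 0.0691 -154.3
side 0.0782 117.4
side 0.0724 26.8
(array([ 0.6871, -0.0657,  0.0518]), np.float64(0.4))
(array([ 0.6229, -0.0964,  0.0543]), np.float64(1.04))
(array([ 0.6585, -0.1655,  0.0585]), np.float64(0.16))
block top [ 0.673425 -0.115975  0.156   ] [[ 0.6792 -0.1018  0.156 ]
 [ 0.6882 -0.1229  0.156 ]
 [ 0.6673 -0.1298  0.156 ]
 [ 0.659  -0.1094  0.156 ]]
block h (array([ 0.6675, -0.1305,  0.1505]), np.float64(0.01))
block sc/side (array([ 0.673 , -0.1148,  0.1338]), np.float64(3.39))
foot [[0.5324 0.4068 0.012 ]
 [0.5153 0.1716 0.012 ]
 [0.3891 0.179  0.012 ]
 [0.4023 0.4188 0.012 ]] [0.459775 0.29405  0.012   ]
foot1 [0.460025 0.292575 0.012   ]
side 0.2358 -94.2
side 0.1264 176.6
side 0.2402 86.8
side 0.1307 -5.3
side 0.2377 -94.4
side 0.129 175.6
side 0.2386 86.3
side 0.1318 -4.7
tip (array([0.4236, 0.2146, 0.1886]), np.float64(0.05)) [0.4236 0.2143 0.19  ] [0.4237 0.2147 0.19  ]
bar end (array([0.5044, 0.2087, 0.1729]), np.float64(0.73))
post (array([0.5103, 0.2899, 0.1786]), np.float64(0.17))
```

```bash
python3 -m handwheel '[[[0.5,0.12,0.14,0,0,0,0],[0.5,0.24,0.28,0,0,0,0],[0.5,0.36,0.42,0,0,0,0],[0.5,0.48,0.56,0,0,0,0],[0.5,0.59,0.706,0,0,0,-0.15],[0.5,0.59,0.706,0,0,0,-0.3],[0.5,0.59,0.706,0,0,0,-0.45],[0.5,0.59,0.706,0,0,0,-0.549],[0.5,0.59,0.706,0,0,0,-0.549]]]'; python3 -c "
from h import *
o=env.get_obs();T=np.array([.673,-.1165,o['position'][2]]);print(o['position'],o['tcp_rot'].T@(T-o['position'])/.25,np.degrees(np.arctan2(o['tcp_rot'][1][1],o['tcp_rot'][0][1])))"
```

```text
time_s: 32.4
position: [0.5213, 0.0562, 0.2499]
tcp_rot: [[0.899, 0.439, -0.0], [0.439, -0.899, -0.0], [-0.0, 0.0, -1.0]]
wrist_force: [-0.5, 0.3, -0.0]
finger_gap: 0.047
grasp_force: 0.0
[0.52132437 0.05620387 0.24988118] [2.42338840e-01 8.86896731e-01 2.33712192e-04] -63.99171308983151
```

```bash
python3 -m handwheel '[[[0.6,0.05,0.18,0,0,0,0],[0.6,0.1,0.36,0,0,0,0],[0.6,0.15,0.54,0,0,0,0],[0.6,0.2,0.72,0,0,0,0],[0.6,0.242,0.887,0,0,0,0],[0.6,0.242,0.887,0,0,0,0],[0.6,0.242,0.887,0,0,0,0],[0.6,0.242,0.887,0,0,0,0]]]'; python3 - <<'E'
from h import *
o=env.get_obs();print(o['position']); w=snap('wrist','b3');c=load('b3')
# verify basket not moved: rim corners predicted vs white mask hull
m=whitemask(w); print(proj(c,[[.6872,-.0651,.05],[.7209,-.1372,.05],[.673,-.1165,.156]]).round(1))
E
python3 -m handwheel '[[[0.6,0,0,0.15,0,0,0],[0.6,0,0,0.3,0,0,0],[0.6,0,0,0.45,0,0,0],[0.6,0,0,0.55,0,0,0],[0.6,0,0,0.6,0,0,0],[0.6,0,0,0.64,0,0,0],[0.6,0,0,0.64,0,0,0]]]'
```

```text
time_s: 33.2
position: [0.6726, -0.1141, 0.2502]
tcp_rot: [[0.898, 0.44, -0.0], [0.44, -0.898, 0.001], [-0.0, -0.001, -1.0]]
wrist_force: [0.3, 0.3, -0.0]
finger_gap: 0.0561
grasp_force: 0.0
[ 0.67257991 -0.11407551  0.25017428]
[[297.2 158.3]
 [351.2 159.3]
 [324.9 199. ]]
time_s: 33.95
position: [0.6732, -0.114, 0.0898]
tcp_rot: [[0.897, 0.441, -0.0], [0.441, -0.897, 0.0], [-0.0, -0.0, -1.0]]
wrist_force: [-0.8, 0.5, 0.4]
finger_gap: 0.0564
grasp_force: 0.0
```

```bash
python3 -m handwheel '[[[0.6,-0.004,0.009,0,0,0,0],[0.6,-0.004,0.009,0,0,0,0],[0,-0.004,0.009,0,0,0,0],[0,-0.004,0.009,0,0,0,0],[0,-0.004,0.009,0,0,0,0],[0,-0.004,0.009,0,0,0,0],[0,-0.004,0.009,0,0,0,0],[0,-0.004,0.009,0,0,0,0]]]' 30
```

```text
time_s: 34.75
position: [0.6736, -0.117, 0.0898]
tcp_rot: [[0.898, 0.441, -0.0], [0.441, -0.898, 0.0], [-0.0, -0.0, -1.0]]
wrist_force: [-0.3, -0.7, 0.0]
finger_gap: 0.0238
grasp_force: 30.0
```

```bash
python3 -m handwheel '[[[0,0,0,-0.1,0,0,0],[0,0,0,-0.25,0,0,0],[0,0,0,-0.42,0,0,0],[0,0,0,-0.6,0,0,0],[0,0,0,-0.75,0,0,0],[0,-0.03,-0.12,-0.84,0,0,0.1],[0,-0.07,-0.26,-0.84,0,0,0.2],[0,-0.12,-0.41,-0.84,0,0,0.33],[0,-0.16,-0.56,-0.84,0,0,0.46],[0,-0.2,-0.71,-0.84,0,0,0.6],[0,-0.24,-0.86,-0.84,0,0,0.673],[0,-0.24,-0.86,-0.84,0,0,0.673]]]'; python3 -m handwheel '[[[0,0,0,0,0,0,0],[0,0,0,0,0,0,0]]]';  python3 -c "
from h import *
o=env.get_obs();T=np.array([.375,.2177,o['position'][2]]);print(o['tcp_rot'].T@(T-o['position'])/.25,np.degrees(np.arctan2(o['tcp_rot'][1][1],o['tcp_rot'][0][1])))"
```

```text
time_s: 35.95
position: [0.5213, 0.0529, 0.3006]
tcp_rot: [[0.998, -0.069, -0.001], [-0.069, -0.998, 0.002], [-0.001, -0.002, -1.0]]
wrist_force: [-0.5, -0.7, -1.9]
finger_gap: 0.024
grasp_force: 30.0
time_s: 36.15
position: [0.5256, 0.0488, 0.2996]
tcp_rot: [[0.997, -0.072, 0.0], [-0.072, -0.997, -0.001], [0.0, 0.001, -1.0]]
wrist_force: [-0.1, -1.0, -1.5]
finger_gap: 0.0238
grasp_force: 30.0
[-6.49652450e-01 -6.30304107e-01 -5.83102996e-04] -94.14444428563579
```

```bash
python3 -m handwheel '[[[0,-0.13,-0.125,0,0,0,0],[0,-0.26,-0.25,0,0,0,0],[0,-0.39,-0.38,0,0,0,0],[0,-0.52,-0.5,0,0,0,0],[0,-0.65,-0.63,0,0,0,0],[0,-0.65,-0.63,0,0,0,0],[0,-0.65,-0.63,0.15,0,0,0],[0,-0.65,-0.63,0.3,0,0,0],[0,-0.65,-0.63,0.4,0,0,0],[0,-0.65,-0.63,0.46,0,0,0],[0,-0.65,-0.63,0.46,0,0,0],[0,-0.65,-0.63,0.46,0,0,0]]]'; python3 -m handwheel '[[[0,0,0,0,0,0,0],[0,0,0,0,0,0,0]]]';  python3 -c "
from h import *
o=env.get_obs();T=np.array([.4547,.212,o['position'][2]]);print(o['tcp_rot'].T@(T-o['position'])/.25,np.degrees(np.arctan2(o['tcp_rot'][1][1],o['tcp_rot'][0][1])))
snap('side','d5');snap('scene','s5');c=cam('side');print(proj(c,[.4547,.212,.164]))"
```

```text
time_s: 37.35
position: [0.3757, 0.2177, 0.1849]
tcp_rot: [[0.997, -0.074, 0.0], [-0.074, -0.997, -0.0], [0.0, 0.0, -1.0]]
wrist_force: [0.8, 0.1, -1.6]
finger_gap: 0.0238
grasp_force: 30.0
time_s: 37.55
position: [0.3755, 0.2183, 0.1859]
tcp_rot: [[0.997, -0.073, 0.002], [-0.073, -0.997, 0.001], [0.002, -0.001, -1.0]]
wrist_force: [-0.5, -0.1, -1.1]
finger_gap: 0.0237
grasp_force: 30.0
[0.31769673 0.00230247 0.00070717] -94.16362420403962
[[314.62246761 248.10670548]]
```

```bash
python3 -m handwheel '[[[0,0,0,0.014,0,0,0],[0,0.05,0.002,0.014,0,0,0],[0,0.1,0.002,0.014,0,0,0],[0,0.15,0.002,0.014,0,0,0],[0,0.2,0.002,0.014,0,0,0],[0,0.25,0.002,0.014,0,0,0],[0,0.3,0.002,0.014,0,0,0],[0,0.318,0.002,0.014,0,0,0],[0,0.318,0.002,0.014,0,0,0],[0,0.318,0.002,0.014,0,0,0]]]'; python3 -m handwheel '[[[0,0,0,0.03,0,0,0],[0,0,0,0.06,0,0,0],[0,0,0,0.09,0,0,0],[0,0,0,0.12,0,0,0],[0,0,0,0.12,0,0,0]]]'
```

```text
time_s: 38.65
position: [0.4531, 0.212, 0.1812]
tcp_rot: [[0.997, -0.072, -0.001], [-0.072, -0.997, -0.0], [-0.001, 0.0, -1.0]]
wrist_force: [-0.5, -0.8, -1.3]
finger_gap: 0.0238
grasp_force: 30.0
time_s: 39.15
position: [0.4524, 0.2117, 0.1499]
tcp_rot: [[0.997, -0.072, -0.003], [-0.072, -0.997, -0.001], [-0.003, 0.001, -1.0]]
wrist_force: [-0.2, -0.8, -1.5]
finger_gap: 0.0239
grasp_force: 30.0
```

```bash
python3 -m handwheel '[[[0,0.004,0,0.012,0,0,0],[0,0.004,0,0.024,0,0,0],[0,0.004,0,0.024,0,0,0]]]'; python3 -m handwheel '[[[0,0,0,0.006,0,0,0],[0,0,0,0.012,0,0,0],[0,0,0,0.012,0,0,0]]]'
```

```text
time_s: 39.45
position: [0.4545, 0.2119, 0.1451]
tcp_rot: [[0.997, -0.072, -0.0], [-0.072, -0.997, -0.0], [-0.0, 0.0, -1.0]]
wrist_force: [-0.3, 0.2, -1.7]
finger_gap: 0.0242
grasp_force: 30.0
time_s: 39.75
position: [0.4548, 0.212, 0.1425]
tcp_rot: [[0.997, -0.072, 0.001], [-0.072, -0.997, 0.0], [0.001, -0.0, -1.0]]
wrist_force: [0.3, 0.5, -1.0]
finger_gap: 0.0239
grasp_force: 30.0
```

```bash
python3 -m handwheel '[[[0,0,0,0.006,0,0,0],[0,0,0,0.008,0,0,0],[0,0,0,0.008,0,0,0]]]'; python3 - <<'E'
from h import *
s=snap('scene','s6');b=snap('side','d6')
z=lambda i,r,c:cv2.resize(i[r:r+75,c:c+100],(400,300),interpolation=cv2.INTER_CUBIC)
cv2.imwrite('pics/m7.png',np.hstack([z(s,95,310),z(b,215,265)]))
E
```

```text
time_s: 40.05
position: [0.455, 0.212, 0.1422]
tcp_rot: [[0.997, -0.072, 0.002], [-0.072, -0.997, 0.0], [0.002, -0.001, -1.0]]
wrist_force: [-2.1, -0.6, 7.9]
finger_gap: 0.0238
grasp_force: 30.0
```

Contact at the predicted height. Release, retreat and look.

```bash
python3 -m handwheel '[[[0,0,0,-0.006,0,0,0],[0,0,0,-0.006,0,0,0],[0.6,0,0,-0.006,0,0,0],[0.6,0,0,-0.006,0,0,0],[0.6,0,0,-0.006,0,0,0],[0.6,0,0,-0.006,0,0,0],[0.6,0,0,-0.1,0,0,0],[0.6,0,0,-0.25,0,0,0],[0.6,0,0,-0.4,0,0,0],[0.6,0,0,-0.5,0,0,0],[0.6,0,0,-0.5,0,0,0]]]'; python3 -m handwheel '[[[0.6,-0.15,0,0,0,0,0],[0.6,-0.3,0,0,0,0,0],[0.6,-0.3,0,0,0,0,0],[0.6,-0.3,0,0,0,0,0],[0.6,-0.3,0,0,0,0,0],[0.6,-0.3,0,0,0,0,0],[0.6,-0.3,0,0,0,0,0]]]'; python3 - <<'E'
from h import *
s=snap('scene','s7');b=snap('side','d7')
z=lambda i,r,c:cv2.resize(i[r:r+150,c:c+200],(400,300),interpolation=cv2.INTER_CUBIC)
cv2.imwrite('pics/m8.png',np.vstack([np.hstack([z(s,70,290),z(b,190,220)]),np.hstack([z(s,170,110),z(b,130,270)])]))
E
```

```text
time_s: 41.25
position: [0.4569, 0.2127, 0.269]
tcp_rot: [[0.997, -0.072, 0.008], [-0.072, -0.997, 0.002], [0.007, -0.003, -1.0]]
wrist_force: [0.1, -0.3, 0.2]
finger_gap: 0.0562
grasp_force: 0.0
time_s: 41.95
position: [0.3805, 0.2172, 0.2649]
tcp_rot: [[0.997, -0.073, -0.001], [-0.073, -0.997, -0.0], [-0.001, 0.0, -1.0]]
wrist_force: [-0.7, -0.2, 1.3]
finger_gap: 0.0567
grasp_force: 0.0
```

View pics/m8.png

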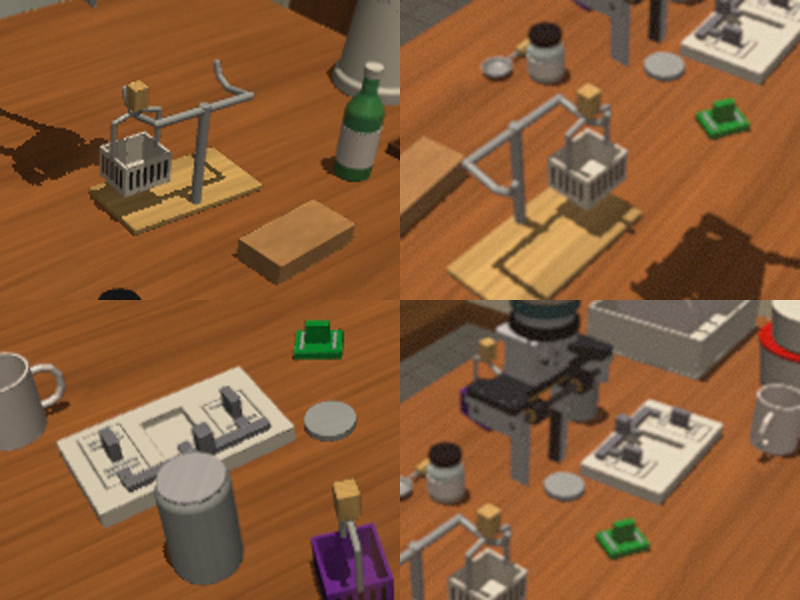

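The white basket hangs level on the right hook (block at (137,96)). Both inserts lie flush in the case with the bar locked. The green insert, the purple basket and the bystanders are in their original places, and the arm is clear of everything.

```bash
python3 -c "
from plant import workorder
print(workorder.hand_in())"
```

```text
the job is handed in; nothing more can be done
None
```

The job is done and handed in: the long and short inserts (no mid insert was there) are pressed home and locked in, the one white basket hangs on the right hook, and everything else was left where it was.

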